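# Set a reamer handle in the leaf drill jig

### The job

Set the turned handle blank in the drill jig by pushing it with the fingertips, without lifting it: roll it over the board onto the scribed line and push its end up against the end stop, in either order, while the leaf stands open. When it lies still on the line and against the stop, fold the leaf over and press it down until its V foot sits snugly on the blank, then let go. Leave the calliper, the peg and the file beside the jig where they are.

Things in the scene. Friction and masses are not known exactly. Their poses are not given: they have to be found in the camera images.
- jig: Wooden drill jig screwed to the bench. Origin on the bench (z = 0) under the spot where the blank's middle belongs, z up. Its x axis runs along the scribed dark line (1.4 mm wide) to the end stop, away from the robot. Board 18 mm thick, from x -100 to +105 mm, y -87 to +30 mm, with a lip 6 mm high, 6 mm wide along y = -84 mm. Stop: face at x = +55 mm, 14 thick, 17 mm above the board, 56 mm wide.
- blank: Polished dark wooden handle blank, a plain cylinder 25 mm in diameter, 110 mm long, about 40 g. It lies on the board at negative jig y, 30 to 50 mm off the line, up to 0.1 rad askew, its end 10 to 20 mm short of the stop. Origin at its middle on its axis, 30.5 mm above the bench; x along the axis; y and z turn as it rolls. It slides and rolls easily, but rolling resistance keeps it where it is left.
- set_point (a point): Where the middle of the blank belongs: above the line, 12.5 mm above the board, with the blank's end against the stop. Fixed to the jig, axes as the jig's.
- pivot (a point): Middle of the leaf's pivot, 83 mm along the line from set_point, beyond the stop, 56 mm above the bench; the pivot's axis is the jig's y. Two cheeks (outer faces at y = +-24.5 mm, bolt ends to 38 mm) carry it, up to 69 mm above the bench. Fixed to the jig.
- leaf (a joint): Angle of the leaf (rad): 0 level and shut, V foot seated on a blank on the line; pi/2 upright; more leans away from the robot (stop at 1.95); with no blank it sinks to -0.08. Starts at 1.45 to 1.75. A stiff pivot (0.13 N m) holds it anywhere. Wooden bar 30 wide, 12 thick, 133 mm long from the pivot; V foot (64 long) under it, its middle 83 mm from the pivot, legs to 21 mm below the bar's middle; bush 7 high on top.
- leaf_tab (a point): Middle of the upper (outer) face of the leaf near its free end, 118 mm from the pivot along the leaf; the place to press with a fingertip (about 10 N seats the foot; the V then straightens and centres the blank by a few mm). With the leaf upright this face looks away from the robot, and a fingertip hooked behind it can pull it over.
- vernier: Steel vernier calliper, 174 x 60 x 6 mm, lying right of the jig; to be left alone.
- peg_1: Black violin peg, 75 x 21 x 11 mm, lying left of the jig; to be left alone.
- round_file: Round file with a wooden handle, 130 x 13 mm, lying left of the jig, in front of the drawers; to be left alone.

How it is judged (in metres and radians):
On the way:
1. the blank lies still on the line and against the stop, the leaf still open (y of blank in the frame of set_point between -0.004 and 0.004 m and x of blank in the frame of set_point above -0.0035 m and angle between the x axis of blank and the x axis of jig, either way round below 0.12 rad and linear speed of blank below 0.01 m/s and value of joint leaf above 0.8 rad), for 0.2 s.
At the end, for the whole second after the job is handed in: The blank lies on the board on the line (middle within 3 mm of it, within 0.07 rad of its direction), its end within 3.5 mm of the stop, at rest, and the leaf is down on it (joint within 0.03 rad of 0) (y of blank in the frame of set_point between -0.003 and 0.003 m and x of blank in the frame of set_point above -0.0035 m and z of blank in the frame of set_point between -0.003 and 0.003 m and angle between the x axis of blank and the x axis of jig, either way round below 0.07 rad and value of joint leaf between -0.03 and 0.03 rad and linear speed of blank below 0.01 m/s); the robot touches nothing.
It fails at once if the blank is lifted off the board (z of blank in the frame of set_point above 0.01 m).
It fails at once if the vernier is moved (distance of vernier from where it was at the start of the episode above 0.02 m).
It fails at once if the peg is moved (distance of peg_1 from where it was at the start of the episode above 0.02 m).
It fails at once if the round file is moved (distance of round_file from where it was at the start of the episode above 0.02 m).
It also fails if it takes over 72 s, if anything falls off the work surface, if the arm or the gripper's body presses on something with over 40 N, if the wrist force passes 120 N, or if a joint passes its speed limit or range.

### The arm

A 7-joint arm with a two-finger parallel gripper is mounted at the origin on a cart in front of the work surface, level with it; the furniture and walls round the work are solid. World frame = base frame: x ahead of the robot, y to its left, z up, the work surface at z = 0. Lengths are in mm, angles in rad, forces in N, time in s.
With the tool pointing down it reaches from about 400 to 875 mm from the base axis. Payload 4.4 kg.
Tool frame: the origin (TCP) lies at the very end of the fingers, on their centre line; the grasp point (between the pads) lies 19 mm behind it; z points along the fingers, x is the direction in which the jaws open and shut, and the axes are right-handed (so a half turn about z gives the same grasp; the last joint's range is limited). The gripper opens to 85 mm and grips with 20 to 120 N. Pads are 22 mm wide; open, the fingers measure 114 mm over their backs; the gripper's body (76 mm by 85 mm) begins 54 mm behind the grasp point. The pads swing forward as they close: fully open they stand 13 mm farther back than shut.
Start: joints at [1.082, 0.628, 0.038, 1.517, -0.027, 0.996, -0.02], TCP at [266.733, -592.766, 231.313] pointing down, gripper open.
Joint ranges: [-3.06, 3.06], [-0.37, 2.12], [-1.25, 1.32], [0.18, 2.47], [-1.1, 4.24], [0.23, 1.98], [-2.94, 2.94]. Speed limits (rad/s): [2.57, 2.57, 3.14, 3.14, 3.14, 3.14, 3.14].

### API

Orientations are given as [roll, pitch, yaw] about the fixed x, y, z axes, in that order (R = Rz(yaw) Ry(pitch) Rx(roll)).
In Python, from cell import telemetry, get_image, get_calibration, ctrl gives the robot as it stands. The module is installed in compiled form; this text tells all that it offers.
- The arm moves only by the tool arm_command, never from a script. Its arguments are lists of equal length, an entry for each row: "rot": the turn, a rotation vector about the world's x, y, z in degrees, a list of three; "slide": the shift along the world's x, y, z in mm, a list of three; "gripper": the finger opening in mm, from 0 to 85.4. A call has 1 to 5 rows; each row shifts and turns the pose as measured when the row begins; what a row does not reach is not made up. A row lasts 1/12 s, in which the tool goes at most 41.7 mm and 7.16 degrees, less where a joint would pass 70% of its speed; a pose out of reach is approached as far as the arm can. A call with a gripper value outside its range is refused whole. The fingers move at their own pace and stop on an object; the grip force is fixed at half the most. Time passes only in rows, so rows that do not move let the fingers close. It gives the time, the measured TCP pose, the force and the opening at its end, in the units of the state.
- telemetry.read_state(): the state, without advancing time (a new reading comes with each control period).
- get_image(name): name is "scene" or "side" or "wrist"; returns (picture, depth): 384x512x3 uint8, red, green, blue; 384x512 float32, mm along the optical axis (not along the pixel's ray), 0 where there is no reading.
- get_calibration(name): a dict with "fx", "fy", "cx", "cy" (pixels), "xyz" and "attitude" of the camera in the world. Camera axes: x right, y up, looking along -z (the intrinsics and any distortion apply to the point x, -y, -z); pixel columns grow to the right and rows downward; lengths in mm; the calibration is good to about 2 mm. The wrist camera is an equidistant fisheye: a pixel r from the principal point sees the ray r / f radians off the axis. A picture is of the moment at which its call begins: read the wrist's pose just before it. get_calibration takes no time and is no camera call; for the wrist camera it gives the pose at the moment of the call.
- ctrl.finish_job(): hands the job in, once; it reports no verdict.
The state is a dict: "clock": time; "qpos": joint angles; "qd": joint speeds; "tau": joint torques, N m; "eef_pos": TCP position; "tool_rot": TCP orientation; "force": force on the tool from outside, world axes, zero at the start; "torque": the same for the moment, N m; "width": finger opening in mm.
Only numpy, scipy, OpenCV 4.12 (cv2) and the standard library are available. Lean on these libraries where they do the work, as an engineer would, in place of code of your own. Each camera call takes 0.05 s, during which the arm holds its last target.

## Working session

There is one attempt and no reset: what is moved stays moved. The work goes in short steps, Python scripts to look and compute and a tool call to move; the robot and the scene stay as the last step left them, time stands still between calls to the robot, and variables do not carry over. Pictures are saved under pics/ and viewed, and the job is handed in when it is done.

Besides the shell and the picture viewer there is one more tool, called after "Emit:" as name(argument=value, ...) on one line, values as JSON. arm_command: Moves the arm, as the interface text tells. Its arguments: {"type":"object","properties":{"rot":{"type":"array"},"slide":{"type":"array"},"gripper":{"type":"array"}},"required":["rot","slide","gripper"]}

```bash
mkdir -p pics; ls
python3 - <<'E'
from cell import telemetry, get_image, get_calibration, ctrl
import cv2,numpy as np
print(telemetry.read_state())
for n in ["scene","side","wrist"]:
    c=get_calibration(n);print(n,c)
    p,d=get_image(n);cv2.imwrite(f"pics/a_{n}.png",p[:,:,::-1]);np.save(f"pics/a_{n}_d.npy",d)
E
```

```text
pics
{'clock': 0.0, 'qpos': array([ 1.08220218,  0.62935159,  0.03840491,  1.51836741, -0.02702325,
        0.99630923, -0.01997482]), 'qd': array([-8.66383984e-04, -1.00870367e-03, -1.02319124e-03, -5.89216946e-06,
       -1.20800767e-03, -6.74232972e-04,  4.83516319e-04]), 'tau': array([-7.61503434e-04, -5.63409376e+01,  1.22559182e+00, -1.93450695e+01,
        1.08840445e-02,  1.03209246e-02, -1.10592171e-05]), 'eef_pos': array([ 266.49539813, -592.16678951,  230.3850601 ]), 'tool_rot': array([-3.14157707e+00,  1.91921930e-03, -1.14795966e+00]), 'force': array([-0.81658818,  0.4697202 , -0.16751812]), 'torque': array([ 0.02366119, -0.01290183,  0.00012934]), 'width': 85.21832516746781}
scene {'fx': 352.66056592430266, 'fy': 352.66056592430266, 'cx': 256.9621848075541, 'cy': 198.32907025774534, 'xyz': array([121.54344153, 274.62636894, 586.43253953]), 'attitude': array([ 0.91621937, -0.00906249, -2.5976757 ])}
side {'fx': 496.9250924825917, 'fy': 496.9250924825917, 'cx': 248.6176429764706, 'cy': 188.84907349227427, 'xyz': array([  127.26492868, -1261.59013527,   495.88572705]), 'attitude': array([ 1.16922927, -0.00551965, -0.35172289])}
wrist {'fx': 297.3186396354542, 'fy': 297.3186396354542, 'cx': 255.02979193045687, 'cy': 198.79784615271095, 'xyz': array([ 339.08151238, -560.09921705,  373.20212298]), 'attitude': array([-0.31440105,  0.00135409, -1.14918591])}
```

View pics/a_scene.png

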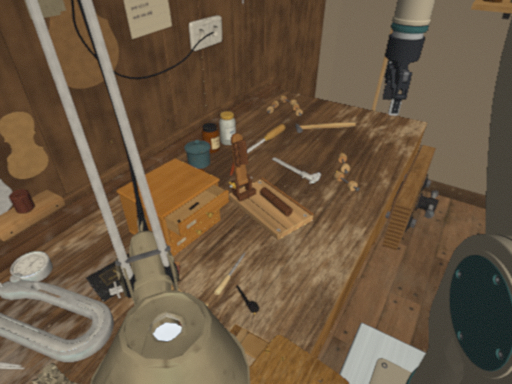

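View pics/a_side.png

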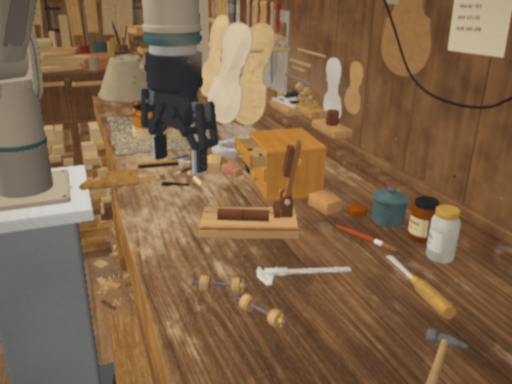

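View pics/a_wrist.png

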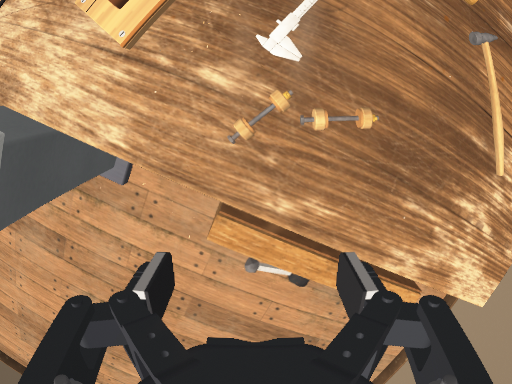

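The scene view shows the jig near (270,205) and the side view near (250,220), with the leaf upright at about (290,180). I'll crop these and triangulate.

```bash
cat > h.py <<'E'
import numpy as np,cv2
from scipy.spatial.transform import Rotation as R
from cell import telemetry, get_image, get_calibration, ctrl
def pose(c): return R.from_euler('xyz',c['attitude']).as_matrix(),np.array(c['xyz'])
def ray(c,u,v,wrist=False):
    x=(u-c['cx'])/c['fx'];y=(v-c['cy'])/c['fy']
    if wrist:
        r=np.hypot(x,y);s=np.sin(r)/max(r,1e-9);d=np.array([x*s,-y*s,-np.cos(r)])
    else: d=np.array([x,-y,-1.])
    M,t=pose(c);return M@d,t
def onplane(c,u,v,z,wrist=False):
    d,t=ray(c,u,v,wrist);return t+d*(z-t[2])/d[2]
def proj(c,P,wrist=False):
    M,t=pose(c);q=(np.atleast_2d(P)-t)@M
    if wrist:
        th=np.arctan2(np.hypot(q[:,0],q[:,1]),-q[:,2]);k=th/np.maximum(np.hypot(q[:,0],q[:,1]),1e-9)
        return np.c_[c['cx']+c['fx']*q[:,0]*k,c['cy']-c['fy']*q[:,1]*k]
    return np.c_[c['cx']-c['fx']*q[:,0]/q[:,2],c['cy']+c['fy']*q[:,1]/q[:,2]]
def st():
    s=telemetry.read_state();print({k:np.round(s[k],3) for k in ('clock','qpos','eef_pos','tool_rot','force','width')});return s
E
python3 - <<'E'
import cv2,numpy as np
from h import *
a=cv2.imread("pics/a_scene.png")[125:245,220:320];cv2.imwrite("pics/b_scene.png",cv2.resize(a,None,fx=6,fy=5.0*1.2*0.8333,interpolation=cv2.INTER_CUBIC))
a=cv2.imread("pics/a_side.png")[130:250,190:310];cv2.imwrite("pics/b_side.png",cv2.resize(a,None,fx=5,fy=5,interpolation=cv2.INTER_CUBIC))
E
```

```text
(no output)
```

View pics/b_scene.png

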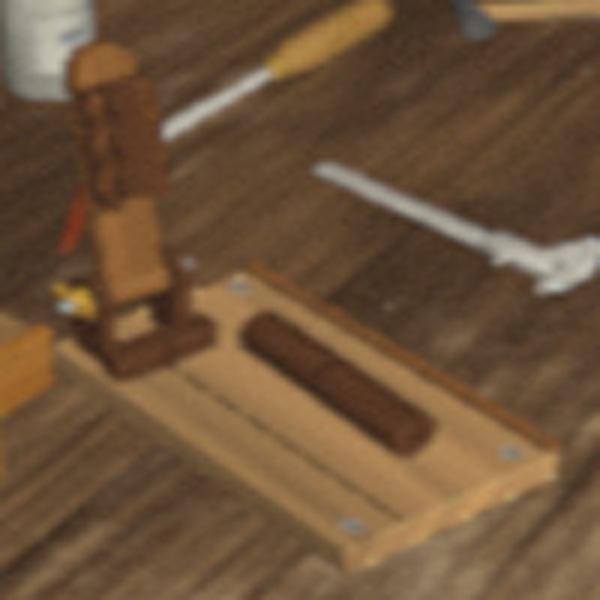

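View pics/b_side.png

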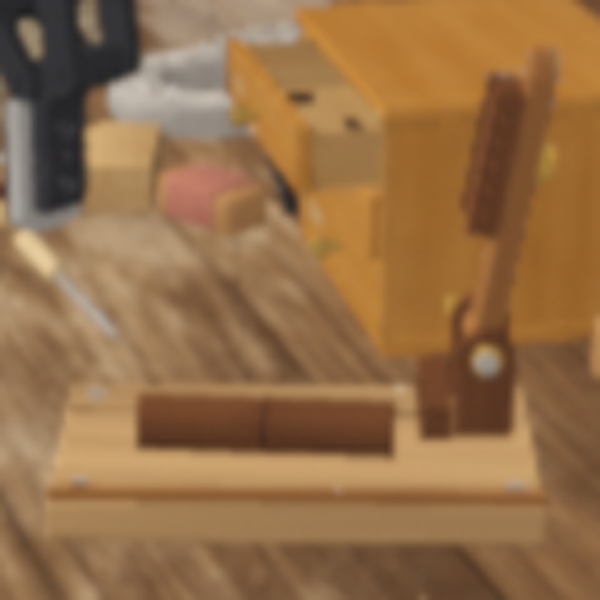

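Run:
```python
from h import *
from scipy.optimize import least_squares
cs,cd=get_calibration("scene"),get_calibration("side")
S=[((-100,30,18),(347,548)),((-100,-87,24),(558,450)),((105,30,18),(62,345)),((105,-87,24),(248,265))]
D=[((-100,-87,24),(50,490)),((105,-87,24),(545,492)),((-100,30,18),(75,385)),((83,-38,56),(487,360))]
su=lambda p:np.array([(p[0]+.5)/6-.5+220,(p[1]+.5)/5-.5+125])
du=lambda p:np.array([(p[0]+.5)/5-.5+190,(p[1]+.5)/5-.5+130])
def W(p,q):
    M=R.from_euler('z',p[2]).as_matrix();return M@np.array(q,float)+[p[0],p[1],0]
def f(p): return np.concatenate([proj(cs,W(p,a))[0]-su(b) for a,b in S]+[proj(cd,W(p,a))[0]-du(b) for a,b in D])
r=least_squares(f,[600,-100,-0.1]);print(r.x,np.round(r.fun,1))
# blank ends
p=r.x
# blank axis points at z=30.5 roughly
for c,u in((cs,[(262,330),(412,433)]),(cd,[(139,421),(392,428)])):
    for b in u:
        q=onplane(c,*(su(b) if c is cs else du(b)),30.5)
        M=R.from_euler('z',p[2]).as_matrix();print(M.T@(q-[p[0],p[1],0]))
```

```text
[ 4.70391875e+02 -3.29393565e+02 -3.58533109e-01] [-0.2  0.9  0.4 -1.2 -2.6 -0.1  0.3 -0.8 -0.8 -0.1  0.2  0.3 -0.6 -0.5
  0.   2.4]
[ 43.14918526 -43.92299415  30.5       ]
[-61.5165561 -38.5878686  30.5      ]
[-64.99580798 -35.36205172  30.5       ]
[ 43.18651479 -40.22141291  30.5       ]
```

Emit:
arm_command(rot=[[0, 0, 6.5], [0, 0, 6.5], [0, 0, 6.5], [0, 0, 6.5], [0, 0, 6.5]], slide=[[20, 29, 0], [20, 29, 0], [20, 29, 0], [20, 29, 0], [20, 29, 0]], gripper=[60, 60, 60, 60, 60])

```text
clock: 0.57
eef_pos: [359.2, -450.3, 228.3]
tool_rot: [3.133, 0.001, -0.575]
force: [1.3, -1.4, -0.6]
width: 60.3
```

Emit:
arm_command(rot=[[0, 0, 6.5], [0, 0, 6.5], [0, 0, 0]], slide=[[20, 29, 0], [20, 29, 0], [0, 0, 0]], gripper=[60, 60, 60])

```text
clock: 0.82
eef_pos: [405.6, -381.2, 228.2]
tool_rot: [3.139, 0.0, -0.322]
force: [1.1, 0.9, 0.1]
width: 60.2
```

Run:
```python
from h import *
st();c=get_calibration("wrist");print(c)
p,d=get_image("wrist");cv2.imwrite("pics/c_wrist.png",cv2.resize(p[:,:,::-1],None,fx=1.5,fy=1.5,interpolation=cv2.INTER_CUBIC));np.save("pics/c_d.npy",d)
import pickle;pickle.dump(c,open("pics/c_cal.pkl","wb"))
```

```text
{'clock': np.float64(0.817), 'qpos': array([ 0.835,  0.502, -0.198,  1.782,  0.128,  0.869,  0.256]), 'eef_pos': array([ 405.615, -381.2  ,  228.159]), 'tool_rot': array([ 3.139,  0.   , -0.322]), 'force': array([1.083, 0.907, 0.137]), 'width': np.float64(60.188)}
{'fx': 297.3186396354542, 'fy': 297.3186396354542, 'cx': 255.02979193045687, 'cy': 198.79784615271095, 'xyz': array([ 430.95046105, -305.72038934,  370.64674701]), 'attitude': array([-3.17682334e-01, -1.34632665e-04, -3.23259192e-01])}
```

View pics/c_wrist.png

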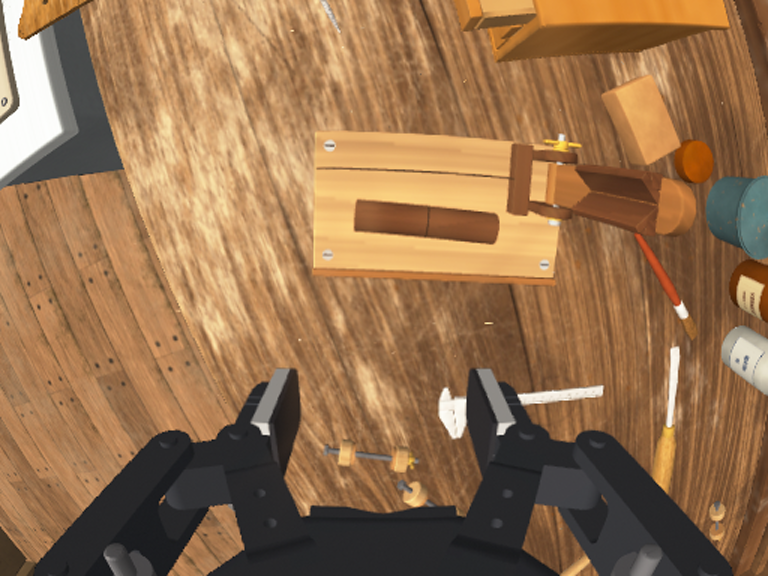

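Run:
```python
from h import *
a=cv2.imread("pics/c_wrist.png")
a=cv2.resize(a,(512,384),interpolation=cv2.INTER_AREA)
p,d=get_image("wrist")
a=p[78:198,200:400,::-1];cv2.imwrite("pics/d.png",cv2.resize(a,None,fx=4,fy=4,interpolation=cv2.INTER_CUBIC))
```

```text
(no output)
```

View pics/d.png

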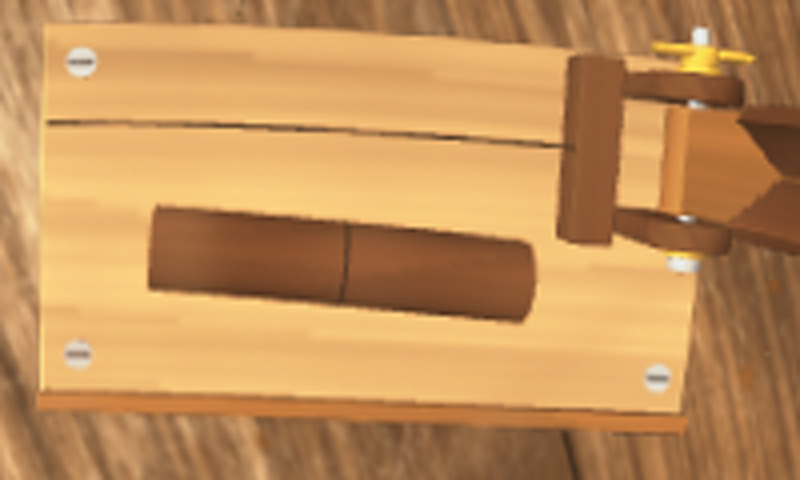

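```bash
cat > fit.py <<'E'
from h import *
from scipy.optimize import least_squares
def W(p,q):
    M=R.from_euler('z',p[2]).as_matrix();return M@np.array(q,float)+[p[0],p[1],0]
def inv(p,q): return R.from_euler('z',p[2]).as_matrix().T@(np.array(q)-[p[0],p[1],0])
E
python3 - <<'E'
from fit import *
import pickle
c=get_calibration("wrist")
px=lambda b:np.array([(b[0]+.5)/4-.5+200,(b[1]+.5)/4-.5+78])
D=[((-100,30,18),(45,25)),((-100,0,18),(46,122)),((-100,-81,24),(40,393)),((-100,-87,24),(38,409)),((105,-81,24),(685,413)),((105,-87,24),(687,432)),((55,28,35),(569,57)),((55,-28,35),(557,237)),((69,28,35),(625,60)),((69,-28,35),(612,243))]
f=lambda p:np.concatenate([proj(c,W(p,a),True)[0]-px(b) for a,b in D])
r=least_squares(f,[470,-329,-.36],loss='soft_l1');p=r.x;print(p,np.round(f(p).reshape(-1,2),2).tolist())
g=lambda q:np.concatenate([proj(c,W(q,a)+[0,0,q[3]],True)[0]-px(b) for a,b in D])
print(least_squares(g,[*p,0],loss='soft_l1').x)
for b in [(55,122),(200,126),(350,133),(500,142)]: print('line',inv(p,onplane(c,*px(b),18,True)).round(1))
# blank fit: silhouette edges; print axis mids
for b in [(152,247),(533,280),(343,262)]: print('bl',inv(p,onplane(c,*px(b),30.5,True)).round(1))
# fit of blank: silhouette points top/bottom lines
cam=np.array(c['xyz'])
def sil(q,s,side):
    # q: x,y,yaw in jig; point s along axis, silhouette side +-
    M=R.from_euler('z',p[2]+q[2]).as_matrix();c0=W(p,(q[0],q[1],30.5))+M@np.array([s,0,0])
    v=M.T@(cam-c0);dd=np.hypot(v[1],v[2]);ph=np.arctan2(v[2],v[1]);al=np.arccos(12.5/dd)
    a=ph+side*al
    return c0+M@np.array([0,12.5*np.cos(a),12.5*np.sin(a)])
T=[(157,206),(250,214),(350,224),(450,233),(520,240)];B=[(155,290),(250,300),(340,306),(450,316),(520,323)]
def h(q):
    o=[]
    for pts,sd in((T,-1),(B,1)):
        P0=proj(c,[sil(q,s,sd) for s in np.linspace(-55,55,23)],True)
        for b in pts:
            u=px(b);o.append(np.interp(u[0],P0[:,0],P0[:,1])-u[1])
    return o
r=least_squares(h,[-10,-40,0.]);print(r.x,np.round(r.fun,2))
E
```

```text
[ 4.68111531e+02 -3.34458662e+02 -3.63049746e-01] [[-1.43, -0.72], [-2.03, 0.14], [-1.13, -0.01], [-0.56, 0.78], [1.26, 0.44], [0.14, 0.22], [2.74, -1.76], [2.64, 1.21], [0.21, -1.26], [0.16, 0.54]]
[ 4.68583752e+02 -3.35358960e+02 -3.64742896e-01 -5.36121366e+00]
line [-94.9   0.2  18. ]
line [-52.3  -0.5  18. ]
line [-8.3 -1.  18. ]
line [36.8 -0.9 18. ]
bl [-64.9 -35.3  30.5]
bl [ 46.7 -40.5  30.5]
bl [-10.  -38.   30.5]
[-15.36308591 -38.39702947  -0.05331423] [-0.17 -0.35 -0.59 -0.25 -0.17  0.56 -0.08  0.37  0.5   0.19]
```

Run:
```python
from fit import *
c=get_calibration("wrist")
px=lambda b:np.array([(b[0]+.5)/4-.5+200,(b[1]+.5)/4-.5+78])
D=[((-100,30,18),(45,25)),((-100,0,18),(46,122)),((-100,-81,24),(40,393)),((-100,-87,24),(38,409)),((105,-81,24),(685,413)),((105,-87,24),(687,432)),((55,24,18),(568,66)),((55,-24,18),(558,226)),((69,28,35),(625,60)),((69,-28,35),(612,243)),((-52,0,18),(200,126)),((-8,0,18),(350,133)),((36,0,18),(500,142))]
def f(p):
    o=[proj(c,W(p,a),True)[0]-px(b) for a,b in D]
    for i in(6,7):o[i][1]=0
    for i in(10,11,12):o[i][0]=0
    return np.concatenate(o)
r=least_squares(f,[470,-329,-.36],loss='soft_l1');p=r.x;print(p,np.round(f(p).reshape(-1,2),2).tolist())
# leaf tip, side cam consistency: pivot bolt
cd=get_calibration("side");cs=get_calibration("scene")
print(proj(cd,[W(p,(83,-38,56)),W(p,(-100,-87,24)),W(p,(105,-87,24))]),proj(cs,[W(p,(-100,30,18)),W(p,(-100,-87,24))]))
for th in (1.5,1.6,1.7,1.8): print(th,proj(cd,W(p,(83-133*np.cos(th),0,56+133*np.sin(th)))))
M=R.from_euler('z',p[2]).as_matrix()
for q in [(-15,-70,25),(-80,-38,30),(0,0,30)]: print(q,W(p,q))
print(proj(c,[[405.6,-381.2,228.2]],True))
```

```text
[ 4.68928827e+02 -3.35073162e+02 -3.65732728e-01] [[-0.53, -0.72], [-1.2, 0.15], [-0.51, 0.01], [0.05, 0.8], [1.74, 0.89], [0.61, 0.67], [-0.45, 0.0], [-0.54, 0.0], [1.04, -0.77], [0.85, 0.99], [0.0, -0.29], [0.0, -0.55], [0.0, -0.44]]
[[287.40947616 205.32186738]
 [198.52083364 228.68125119]
 [299.04335129 229.83023696]] [[278.67405318 234.0015544 ]
 [314.39490213 212.63657064]]
1.5 [[284.10741865 139.35304414]]
1.6 [[290.5411767  139.28578661]]
1.7 [[296.93134357 139.83424077]]
1.8 [[303.20450715 140.99162195]]
(-15, -70, 25) [ 429.88654161 -395.07899418   25.        ]
(-80, -38, 30) [ 380.62979102 -341.9492236    30.        ]
(0, 0, 30) [ 468.92882709 -335.07316159   30.        ]
[[258.7397855  244.25800251]]
```

Emit:
arm_command(rot=[[0, 0, -2.5], [0, 0, 0], [0, 0, 0], [0, 0, 0], [0, 0, 0]], slide=[[25, -12, -10], [0, 0, -38], [0, 0, -38], [0, 0, -38], [0, 0, -25]], gripper=[60, 60, 60, 60, 60])

```text
clock: 1.33
eef_pos: [426.4, -412.4, 81.3]
tool_rot: [3.12, -0.015, -0.396]
force: [-0.7, 0.2, 0.7]
width: 59.8
```

```bash
cat > snap.py <<'E'
import sys
from fit import *
s=st();c=get_calibration("wrist");p,d=get_image("wrist")
P=(468.93,-335.07,-.3657)
print('tcp in jig',inv(P,s['eef_pos']).round(1),'yaw',s['tool_rot'][2]-P[2])
x0,y0,x1,y1,k=map(int,sys.argv[2:7])
np.save(f"pics/{sys.argv[1]}_d.npy",d)
import pickle;pickle.dump(c,open(f"pics/{sys.argv[1]}.pkl","wb"))
cv2.imwrite(f"pics/{sys.argv[1]}.png",cv2.resize(p[y0:y1,x0:x1,::-1],None,fx=k,fy=k,interpolation=cv2.INTER_CUBIC))
E
python3 snap.py e 0 0 512 384 1
```

```text
{'clock': np.float64(1.333), 'qpos': array([ 0.79 ,  0.738, -0.123,  1.822,  0.183,  0.572,  0.15 ]), 'eef_pos': array([ 426.428, -412.398,   81.274]), 'tool_rot': array([ 3.12 , -0.015, -0.396]), 'force': array([-0.733,  0.179,  0.657]), 'width': np.float64(59.762)}
tcp in jig [-12.  -87.4  81.3] yaw -0.029933955106682064
```

View pics/e.png

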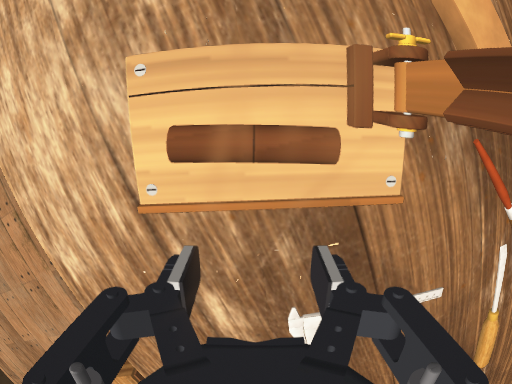

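```bash
cat > go.py <<'E'
import sys
from fit import *
P=(468.93,-335.07,-.3657)
s=telemetry.read_state();t=np.array(list(map(float,sys.argv[1:4])))
yaw=P[2]+(float(sys.argv[4]) if len(sys.argv)>4 else 0)
Rd=R.from_euler('xyz',[np.pi,0,yaw]);Rc=R.from_euler('xyz',s['tool_rot'])
print('now jig',inv(P,s['eef_pos']).round(1),'F',s['force'].round(1),'F jig',(R.from_euler('z',P[2]).as_matrix().T@s['force']).round(1),'w',round(float(s['width']),1),'t',s['clock'])
print('d world',(W(P,t)-s['eef_pos']).round(1),'rot deg',np.degrees((Rd*Rc.inv()).as_rotvec()).round(1))
E
python3 go.py -15 -68 50
```

```text
now jig [-14.7 -86.9  77.2] F [-0.6  0.1 -3.2] F jig [-0.6 -0.1 -3.2] w 59.5 t 1.3833
d world [  6.5  17.8 -27.2] rot deg [1.2 0.  1.7]
```

Emit:
arm_command(rot=[[1.2, 0, 1.7], [0, 0, 0]], slide=[[6.5, 18, -27], [0, 0, 0]], gripper=[60, 60])

```text
clock: 1.55
eef_pos: [427.0, -395.1, 47.3]
tool_rot: [3.141, 0.005, -0.372]
force: [-0.7, 1.5, 0.3]
width: 60.2
```

```bash
python3 go.py -15 -68 22; python3 snap.py f 100 40 450 280 2
```

```text
now jig [-17.6 -71.1  47.3] F [-0.7  1.5  0.3] F jig [-1.2  1.2  0.3] w 60.2 t 1.55
d world [  3.6   1.9 -25.3] rot deg [-0.1 -0.3  0.4]
{'clock': np.float64(1.55), 'qpos': array([ 0.779,  0.789, -0.13 ,  1.841,  0.188,  0.527,  0.152]), 'eef_pos': array([ 427.042, -395.143,   47.349]), 'tool_rot': array([ 3.141,  0.005, -0.372]), 'force': array([-0.696,  1.512,  0.327]), 'width': np.float64(60.171)}
tcp in jig [-17.6 -71.1  47.3] yaw -0.006243018374076592
```

View pics/f.png

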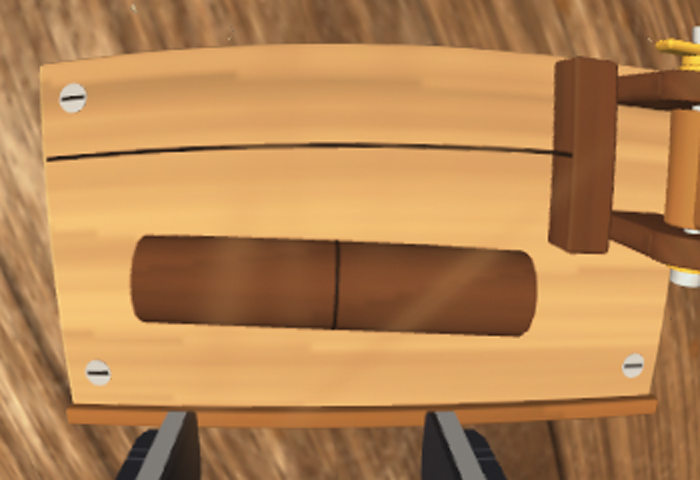

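Emit:
arm_command(rot=[[0, -0.3, 0.4], [0, 0, 0]], slide=[[3.5, 2, -25], [0, 0, 0]], gripper=[60, 60])

```text
clock: 1.77
eef_pos: [431.4, -402.4, 28.5]
tool_rot: [3.133, -0.01, -0.373]
force: [-0.5, 0.6, 0.6]
width: 59.9
```

```bash
python3 go.py -15 -60 22; python3 snap.py g 100 40 450 280 2
```

```text
now jig [-11.  -76.3  28.5] F [-0.5  0.6  0.6] F jig [-0.7  0.4  0.6] w 59.9 t 1.7667
d world [ 2.1 16.7 -6.5] rot deg [0.7 0.3 0.4]
{'clock': np.float64(1.767), 'qpos': array([ 0.774,  0.822, -0.117,  1.84 ,  0.198,  0.479,  0.146]), 'eef_pos': array([ 431.355, -402.411,   28.488]), 'tool_rot': array([ 3.133, -0.01 , -0.373]), 'force': array([-0.524,  0.578,  0.561]), 'width': np.float64(59.921)}
tcp in jig [-11.  -76.3  28.5] yaw -0.006988589237642118
```

View pics/g.png

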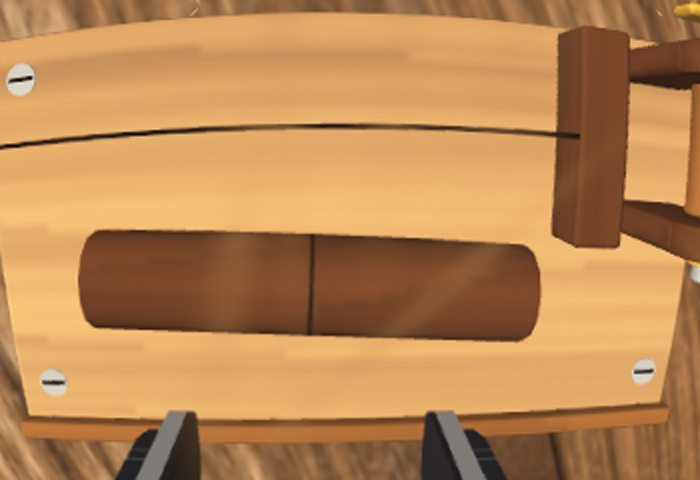

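Emit:
arm_command(rot=[[0.7, 0.3, 0.4], [0, 0, 0]], slide=[[1, 11, -4], [0, 0, 0]], gripper=[60, 60])

```text
clock: 1.98
eef_pos: [434.7, -396.8, 31.7]
tool_rot: [3.137, -0.01, -0.37]
force: [0.4, 0.8, -0.3]
width: 59.9
```

```bash
python3 go.py -15 -60 22; python3 snap.py g2 100 40 450 280 2
```

```text
now jig [ -9.9 -69.9  31.7] F [ 0.4  0.8 -0.3] F jig [ 0.1  0.9 -0.3] w 59.9 t 1.9833
d world [-1.2 11.  -9.7] rot deg [0.5 0.5 0.2]
{'clock': np.float64(1.983), 'qpos': array([ 0.768,  0.816, -0.122,  1.842,  0.195,  0.484,  0.143]), 'eef_pos': array([ 434.704, -396.779,   31.707]), 'tool_rot': array([ 3.137, -0.01 , -0.37 ]), 'force': array([ 0.443,  0.773, -0.347]), 'width': np.float64(59.935)}
tcp in jig [ -9.9 -69.9  31.7] yaw -0.004096279507575518
```

View pics/g2.png

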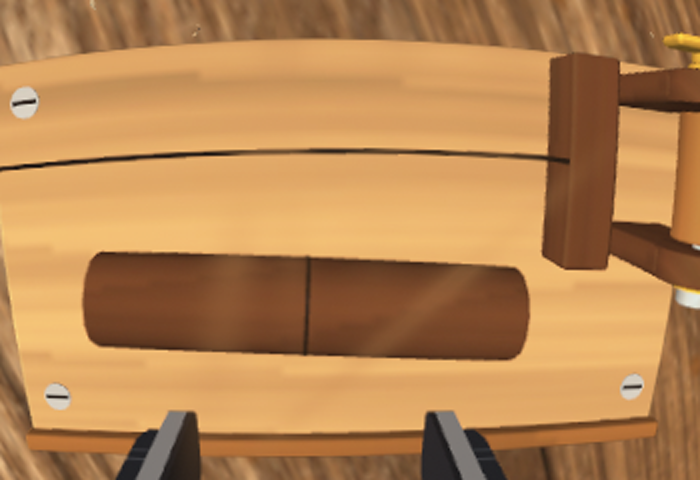

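Emit:
arm_command(rot=[[0.2, 0.2, 0.1], [0.2, 0.2, 0.1], [0, 0, 0], [0, 0, 0]], slide=[[-1, 4, -5], [-1, 4, -4], [0, 0, 0], [0, 0, 0]], gripper=[60, 60, 60, 60])

```text
clock: 2.37
eef_pos: [434.1, -392.0, 26.7]
tool_rot: [3.136, -0.008, -0.368]
force: [-0.0, 0.4, -0.6]
width: 59.8
```

```bash
python3 go.py -15 -60 22; python3 snap.py g3 100 40 450 280 2
```

```text
now jig [-12.2 -65.6  26.7] F [-0.   0.4 -0.6] F jig [-0.2  0.4 -0.6] w 59.8 t 2.3667
d world [-0.7  6.2 -4.7] rot deg [0.5 0.3 0.1]
{'clock': np.float64(2.367), 'qpos': array([ 0.759,  0.821, -0.118,  1.852,  0.197,  0.47 ,  0.136]), 'eef_pos': array([ 434.116, -391.981,   26.75 ]), 'tool_rot': array([ 3.136, -0.008, -0.368]), 'force': array([-0.015,  0.42 , -0.554]), 'width': np.float64(59.775)}
tcp in jig [-12.2 -65.6  26.7] yaw -0.0020510444036404563
```

View pics/g3.png

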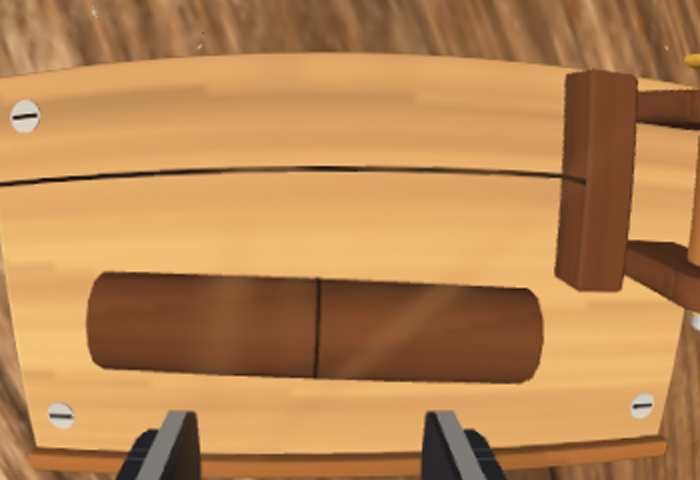

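Emit:
arm_command(rot=[[0.3, 0.2, 0], [0.2, 0.1, 0.1], [0, 0, 0]], slide=[[0, 1, -3], [0, 1, -2], [0, 0, 0]], gripper=[60, 60, 60])

```text
clock: 2.67
eef_pos: [434.1, -389.6, 21.3]
tool_rot: [-3.14, 0.001, -0.366]
force: [0.1, 0.1, 0.7]
width: 59.9
```

Emit:
arm_command(rot=[[0, 0, 0], [0, 0, 0], [0, 0, 0], [0, 0, 0], [0, 0, 0]], slide=[[1, 3, 0], [1, 3, 0], [1, 3, 0], [1, 3, 0], [0, 0, 0]], gripper=[60, 60, 60, 60, 60])

```text
clock: 3.08
eef_pos: [438.4, -376.2, 20.7]
tool_rot: [-3.139, 0.001, -0.366]
force: [-0.8, 0.5, 0.2]
width: 59.8
```

```bash
python3 go.py -15 -24 22; python3 snap.py g4 100 40 450 280 2
```

```text
now jig [-13.8 -49.4  20.7] F [-0.8  0.5  0.2] F jig [-0.9  0.2  0.2] w 59.8 t 3.0833
d world [ 8.  24.1  1.3] rot deg [-0.1 -0.   0. ]
{'clock': np.float64(3.083), 'qpos': array([ 0.736,  0.829, -0.118,  1.862,  0.191,  0.464,  0.119]), 'eef_pos': array([ 438.359, -376.233,   20.687]), 'tool_rot': array([-3.139e+00,  1.000e-03, -3.660e-01]), 'force': array([-0.778,  0.48 ,  0.156]), 'width': np.float64(59.837)}
tcp in jig [-13.8 -49.4  20.7] yaw -0.0003100183328413886
```

View pics/g4.png

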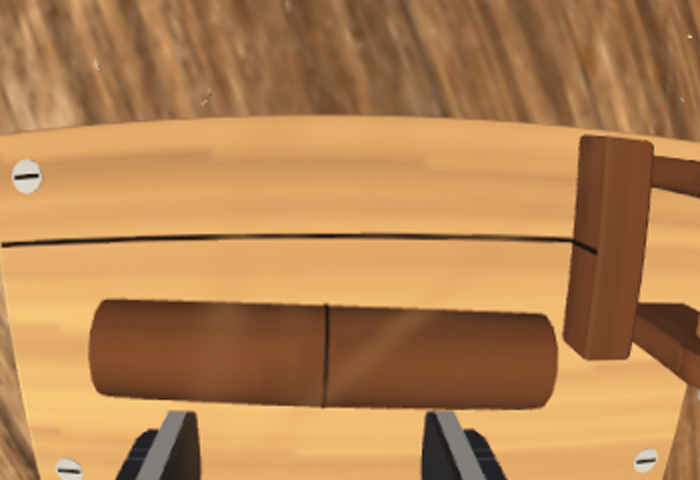

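Emit:
arm_command(rot=[[0, 0, 0], [0, 0, 0], [0, 0, 0], [0, 0, 0]], slide=[[0.7, 2, 0], [0.7, 2, 0], [0.7, 2, 0], [0, 0, 0]], gripper=[60, 60, 60, 60])

```text
clock: 3.47
eef_pos: [440.6, -370.2, 20.9]
tool_rot: [-3.14, 0.001, -0.366]
force: [-0.8, 0.0, -0.0]
width: 60.1
```

```bash
python3 go.py -15 -24 22; python3 snap.py g5 100 40 450 280 2
```

```text
now jig [-13.9 -42.9  20.9] F [-0.8  0.  -0. ] F jig [-0.7 -0.2 -0. ] w 60.1 t 3.4667
d world [ 5.7 18.1  1.1] rot deg [-0.1 -0.   0. ]
{'clock': np.float64(3.467), 'qpos': array([ 0.724,  0.826, -0.115,  1.869,  0.189,  0.458,  0.109]), 'eef_pos': array([ 440.633, -370.185,   20.921]), 'tool_rot': array([-3.14e+00,  1.00e-03, -3.66e-01]), 'force': array([-0.758,  0.033, -0.005]), 'width': np.float64(60.073)}
tcp in jig [-13.9 -42.9  20.9] yaw -0.0004576687970253568
```

View pics/g5.png

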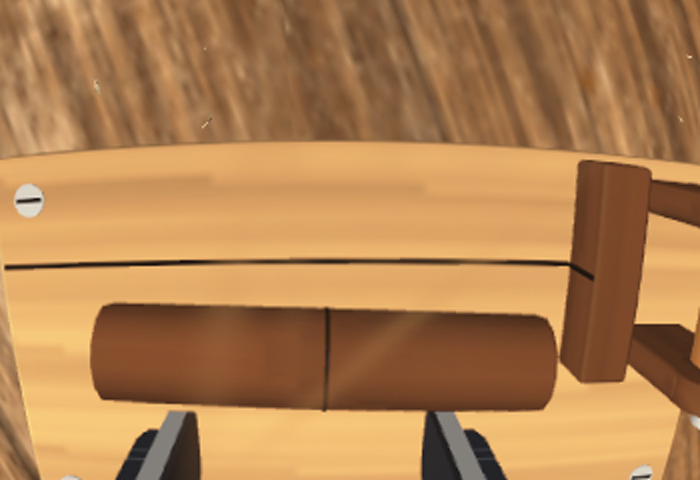

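```bash
cat > blank.py <<'E'
import sys
from fit import *
P=(468.93,-335.07,-.3657)
def measure(c,img,guess,zc=30.5,verbose=True,xs=(-40,-30,-15,0,15,30,40)):
    g=cv2.cvtColor(img,cv2.COLOR_RGB2GRAY).astype(float);g=cv2.GaussianBlur(g,(3,3),0)
    cam=np.array(c['xyz'])
    def sil(q,s,side):
        M=R.from_euler('z',P[2]+q[2]).as_matrix();c0=W(P,(q[0],q[1],zc))+M@np.array([s,0,0])
        v=M.T@(cam-c0);dd=np.hypot(v[1],v[2]);ph=np.arctan2(v[2],v[1]);al=np.arccos(12.5/dd)
        a=ph+side*al
        return c0+M@np.array([0,12.5*np.cos(a),12.5*np.sin(a)])
    def edge(u,v,win,sign):
        vs=np.arange(v-win,v+win+.01,.25)
        pr=cv2.remap(g,np.full((1,len(vs)),u,np.float32),vs[None].astype(np.float32),cv2.INTER_LINEAR)[0]
        dv=np.gradient(pr)*sign;i=int(np.argmax(dv));return vs[i],dv[i]
    q=np.array(guess,float)
    pts=[]
    # top edges: bright->dark downward (sign -1); line: at z=18
    for it in range(2):
        pts=[]
        for s in xs:
            for side,sg in((-1,-1),(1,1)):
                u,v=proj(c,sil(q,s,side),True)[0]
                e,st_=edge(u,v,10 if it==0 else 5,sg)
                if st_>2: pts.append((u,e,side))
        def h(q):
            o=[]
            for sd in(-1,1):
                P0=proj(c,[sil(q,s,sd) for s in np.linspace(-70,70,29)],True)
                o+=[np.interp(u,P0[:,0],P0[:,1])-e for u,e,s in pts if s==sd]
            return o+[(q[0]-guess[0])*.01]
        r=least_squares(h,q,loss='soft_l1');q=r.x
    if verbose: print('blank y,yaw',q[1:].round(3),'res',np.round(r.fun,1))
    # line
    L=[]
    for x in np.arange(-90,50,10):
        u,v=proj(c,W(P,(x,0,18)),True)[0]
        vs=np.arange(v-6,v+6.01,.25)
        pr=cv2.remap(g,np.full((1,len(vs)),u,np.float32),vs[None].astype(np.float32),cv2.INTER_LINEAR)[0]
        i=int(np.argmin(pr))
        if np.median(pr)-pr[i]>15: L.append(inv(P,onplane(c,u,vs[i],18,True))[:2])
    L=np.array(L)
    if len(L)>2: 
        k=np.polyfit(L[:,0],L[:,1],1);print('line y at 0',k[1].round(2),'slope',k[0].round(4),'n',len(L))
    return q
if __name__=="__main__":
    s=telemetry.read_state();c=get_calibration("wrist");p,d=get_image("wrist")
    print('tcp',inv(P,s['eef_pos']).round(1))
    measure(c,p,[float(a) for a in sys.argv[1:4]])
E
python3 blank.py -10 -28 -0.02
```

```text
tcp [-13.9 -43.2  20.9]
blank y,yaw [-2.8e+01 -2.0e-02] res [0.]
line y at 0 3.16 slope -0.001 n 14
```

```bash
sed -i 's/if st_>2/if st_>1/; s/10 if it==0/16 if it==0/' blank.py; sed -i "s/pr)\*sign/pr)*sign/" blank.py
python3 - <<'E'
import blank
from blank import *
c=get_calibration("wrist");p,d=get_image("wrist")
g=cv2.cvtColor(p,cv2.COLOR_RGB2GRAY)
print(g[185:260:2,230]);print(measure(c,p,(-10,-30,-.02)))
for v in (193,244): print(inv(P,onplane(c,230,v,30.5,True)))
print(c)
E
```

```text
[181 183 187 123  63  68  73  78  81  84  88  88  90  92  91  91  91  91
  90  90  90  89  87  83  80  77  70  66  78 194 198 203 205 205 203 200
 199 198]
blank y,yaw [-30.791 -31.63 ] res [0. 0.]
line y at 0 3.15 slope -0.001 n 14
[ -9.99997121 -30.79103759 -31.63020228]
[-25.4537448   -4.72112047  30.5       ]
[-26.29788862 -31.38093842  30.5       ]
{'fx': 297.3186396354542, 'fy': 297.3186396354542, 'cx': 255.02979193045687, 'cy': 198.79784615271095, 'xyz': array([ 468.98387648, -296.96538607,  163.73537135]), 'attitude': array([-3.13601345e-01,  3.63149700e-04, -3.67744868e-01])}
```

```bash
python3 blank.py -10 -18 -0.02
```

```text
tcp [-13.9 -43.6  20.9]
blank y,yaw [-16.043  -0.03 ] res [-0.7 -0.2 -0.4 -0.6 -0.8 -0.8 -0.3  0.3  1.3  0.3  0.4  0.9  1.2  0.2
 -0.3]
line y at 0 3.15 slope -0.001 n 14
```

Emit:
arm_command(rot=[[0, 0, 0], [0, 0, 0], [0, 0, 0], [0, 0, 0], [0, 0, 0]], slide=[[0.8, 2, 0], [0.8, 2, 0], [0.8, 2, 0], [0.8, 2, 0], [0.8, 2, 0]], gripper=[60, 60, 60, 60, 60])

```text
clock: 4.08
eef_pos: [444.1, -361.0, 20.9]
tool_rot: [-3.141, 0.001, -0.369]
force: [0.1, -0.2, 0.7]
width: 60.0
```

Emit:
arm_command(rot=[[0, 0, 0], [0, 0, 0], [0, 0, 0]], slide=[[0.8, 2, 0], [0.6, 1.5, 0], [0, 0, 0]], gripper=[60, 60, 60])

```text
clock: 4.33
eef_pos: [446.2, -356.1, 20.9]
tool_rot: [-3.14, 0.001, -0.367]
force: [0.0, 0.9, 0.2]
width: 59.6
```

```bash
python3 go.py -15 -24 22; python3 snap.py g6 100 40 450 280 2;python3 blank.py -10 -2 -0.02
```

```text
now jig [-13.7 -27.8  20.9] F [0.  0.9 0.2] F jig [-0.3  0.9  0.2] w 59.6 t 4.3333
d world [0.2 4.  1.1] rot deg [-0.1 -0.   0.1]
{'clock': np.float64(4.333), 'qpos': array([ 0.695,  0.822, -0.109,  1.882,  0.184,  0.448,  0.087]), 'eef_pos': array([ 446.159, -356.115,   20.889]), 'tool_rot': array([-3.14e+00,  1.00e-03, -3.67e-01]), 'force': array([0.026, 0.942, 0.222]), 'width': np.float64(59.626)}
tcp in jig [-13.7 -27.8  20.9] yaw -0.001632301581748652
tcp [-13.7 -28.   20.9]
blank y,yaw [-2.345 -0.026] res [ 0.3 -0.5  0.2 -0.1 -0.4  0.3 -0.2 -0.2  0.7 -0.1 -0.3  0.1  0.1  0.1
 -0. ]
```

View pics/g6.png

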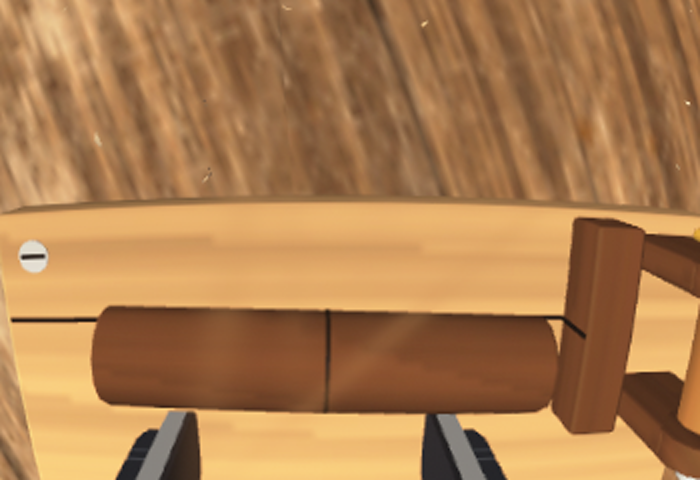

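Emit:
arm_command(rot=[[0, 0, 0.3], [0, 0, 0.3], [0, 0, 0.2], [0, 0, 0]], slide=[[0.5, 1.5, 0], [0.5, 1.5, 0], [0.5, 1.5, 0], [0, 0, 0]], gripper=[60, 60, 60, 60])

```text
clock: 4.77
eef_pos: [447.3, -352.2, 20.9]
tool_rot: [-3.141, 0.001, -0.353]
force: [-0.3, 0.9, 0.5]
width: 60.0
```

```bash
python3 go.py -15 -24 22; python3 snap.py g7 100 40 450 280 2;python3 blank.py -10 2 -0.02
python3 - <<'E'
from blank import *
import pickle
c=pickle.load(open('pics/g7.pkl','rb'));im=cv2.imread('pics/g7.png',0)
for u in (30,50,70,88):
    col=im[250:420,u].astype(int);i=np.argmin(col-cv2.blur(im[250:420,u:u+1],(1,41))[:,0])+250
    print(u,i,inv(P,onplane(c,(u+.5)/2-.5+100,(i+.5)/2-.5+40,18,True)).round(2))
E
```

```text
now jig [-14.1 -23.7  20.9] F [-0.3  0.9  0.5] F jig [-0.6  0.7  0.5] w 60.0 t 4.7667
d world [-1.   0.   1.1] rot deg [-0.  -0.  -0.7]
{'clock': np.float64(4.767), 'qpos': array([ 0.688,  0.821, -0.111,  1.887,  0.188,  0.445,  0.089]), 'eef_pos': array([ 447.317, -352.161,   20.886]), 'tool_rot': array([-3.141e+00,  1.000e-03, -3.530e-01]), 'force': array([-0.302,  0.855,  0.533]), 'width': np.float64(60.019)}
tcp in jig [-14.1 -23.7  20.9] yaw 0.012624945960864387
tcp [-14.1 -23.9  20.9]
blank y,yaw [ 2.203 -0.019] res [-0.4 -0.6 -0.7 -0.9 -1.  -0.4  0.8  0.4  0.8  0.9  0.7  0.9 -0.1]
30 329 [-92.93   4.04  18.  ]
50 330 [-86.54   3.85  18.  ]
70 330 [-80.31   3.96  18.  ]
88 331 [-74.88   3.76  18.  ]
```

View pics/g7.png

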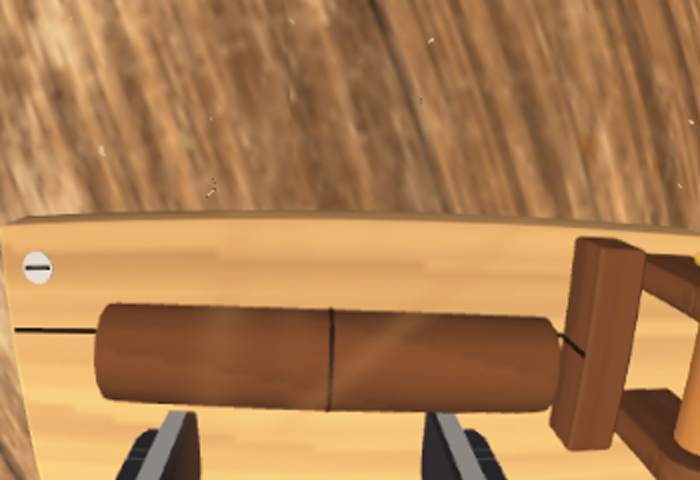

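Emit:
arm_command(rot=[[0, 0, 0.3], [0, 0, 0], [0, 0, 0]], slide=[[0.4, 1.2, 0], [0, 0, 0], [0, 0, 0]], gripper=[60, 60, 60])

```text
clock: 5.12
eef_pos: [447.6, -351.4, 20.9]
tool_rot: [3.142, 0.001, -0.348]
force: [-0.2, -0.9, 0.0]
width: 60.1
```

Emit:
arm_command(rot=[[0, 0, 0], [0, 0, 0], [0, 0, 0], [0, 0, 0]], slide=[[-2, -6, 0], [-3, -9, 2], [-4, -10, 4], [0, 0, 0]], gripper=[60, 60, 60, 60])

```text
clock: 5.45
eef_pos: [437.5, -379.1, 27.3]
tool_rot: [3.141, 0.001, -0.347]
force: [-1.2, -0.4, 0.2]
width: 60.1
```

```bash
python3 go.py -80 3 24; python3 snap.py g8 100 40 450 280 2;python3 blank.py -10 3 -0.02
python3 - <<'E'
from blank import *
import pickle
c=pickle.load(open('pics/g8.pkl','rb'));im=cv2.imread('pics/g8.png',0)
for u in range(20,110,15):
    col=im[20:420,u].astype(int);i=np.argmin(col-cv2.blur(im[20:420,u:u+1],(1,41))[:,0])+20
    print(u,i,inv(P,onplane(c,(u+.5)/2-.5+100,(i+.5)/2-.5+40,18,True)).round(2))
E
```

```text
now jig [-13.6 -52.3  27.3] F [-1.2 -0.4  0.2] F jig [-1.  -0.8  0.2] w 60.1 t 5.45
d world [-42.2  75.4  -3.3] rot deg [ 0.  -0.1 -1.1]
{'clock': np.float64(5.45), 'qpos': array([ 0.742,  0.818, -0.123,  1.859,  0.198,  0.477,  0.135]), 'eef_pos': array([ 437.542, -379.061,   27.35 ]), 'tool_rot': array([ 3.141e+00,  1.000e-03, -3.470e-01]), 'force': array([-1.194, -0.381,  0.159]), 'width': np.float64(60.072)}
tcp in jig [-13.6 -52.3  27.3] yaw 0.018458790360473487
tcp [-13.7 -51.   27.1]
blank y,yaw [ 2.071 -0.021] res [-0.1  0.1 -0.4 -0.3  0.2  0.1 -0.4  0.4 -0.1  0.  -0.   0.4 -0.4  0.6
  0. ]
20 223 [-95.69   3.93  18.  ]
35 158 [-89.64  21.82  18.  ]
50 223 [-86.1    3.63  18.  ]
65 221 [-81.43   4.06  18.  ]
80 222 [-76.92   3.67  18.  ]
95 258 [-73.15  -6.38  18.  ]
```

View pics/g8.png

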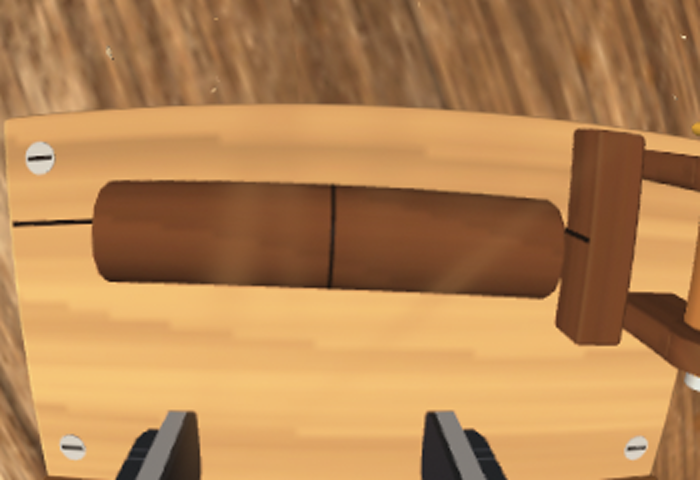

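```bash
python3 go.py -90 0 75
```

```text
now jig [-13.8 -52.8  26.8] F [0.7 0.7 1.3] F jig [0.4 0.9 1.3] w 59.8 t 5.55
d world [-52.3  76.6  48.2] rot deg [-0.1 -0.1 -1.1]
```

Emit:
arm_command(rot=[[0, 0, -0.5], [0, 0, -0.5], [0, 0, 0], [0, 0, 0], [0, 0, 0]], slide=[[-5, 0, 28], [-5, 0, 25], [-20, 25, 0], [-20, 25, 0], [0, 20, 0]], gripper=[60, 60, 0, 0, 0])

```text
clock: 5.97
eef_pos: [387.3, -308.5, 80.9]
tool_rot: [-3.141, -0.002, -0.37]
force: [-0.6, 0.8, -1.6]
width: 24.3
```

Emit:
arm_command(rot=[[0, 0, 0], [0, 0, 0], [0, 0, 0]], slide=[[0, 5, 0], [0, 0, 0], [0, 0, 0]], gripper=[0, 0, 0])

```text
clock: 6.22
eef_pos: [387.2, -298.6, 81.6]
tool_rot: [-3.138, -0.0, -0.364]
force: [-0.6, -0.1, 0.7]
width: -0.2
```

```bash
python3 go.py -92 0 30; python3 snap.py i 80 0 480 300 2
```

```text
now jig [-89.4   1.6  81.6] F [-0.6 -0.1  0.7] F jig [-0.5 -0.4  0.7] w -0.2 t 6.2167
d world [ -3.   -0.6 -51.6] rot deg [-0.2  0.1 -0.1]
{'clock': np.float64(6.217), 'qpos': array([ 0.685,  0.648, -0.123,  2.085,  0.175,  0.418,  0.063]), 'eef_pos': array([ 387.176, -298.626,   81.603]), 'tool_rot': array([-3.138, -0.   , -0.364]), 'force': array([-0.615, -0.145,  0.678]), 'width': np.float64(-0.233)}
tcp in jig [-89.4   1.6  81.6] yaw 0.0012587119386430201
```

View pics/i.png

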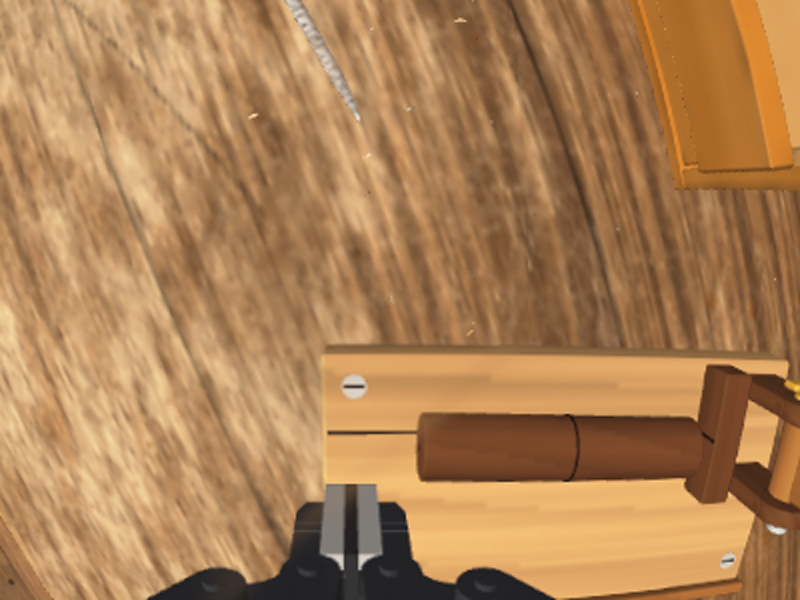

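Emit:
arm_command(rot=[[0, 0, 0], [0, 0, 0], [0, 0, 0], [0, 0, 0]], slide=[[-2, 0, -18], [-1, 0, -18], [0, 0, -12], [0, 0, 0]], gripper=[0, 0, 0, 0])

```text
clock: 6.6
eef_pos: [388.4, -305.2, 32.3]
tool_rot: [-3.142, -0.009, -0.368]
force: [-0.8, 0.9, 0.0]
width: -0.1
```

```bash
python3 go.py -92 0 26; python3 snap.py i2 80 0 480 300 2
```

```text
now jig [-85.9  -4.1  32.3] F [-0.8  0.9  0. ] F jig [-1.1  0.6  0. ] w -0.1 t 6.6
d world [-4.2  6.  -6.3] rot deg [0.2 0.5 0.1]
{'clock': np.float64(6.6), 'qpos': array([ 0.671,  0.744, -0.089,  2.1  ,  0.199,  0.296,  0.047]), 'eef_pos': array([ 388.365, -305.18 ,   32.273]), 'tool_rot': array([-3.142, -0.009, -0.368]), 'force': array([-0.811,  0.946,  0.039]), 'width': np.float64(-0.112)}
tcp in jig [-85.9  -4.1  32.3] yaw -0.002292012144519462
```

View pics/i2.png

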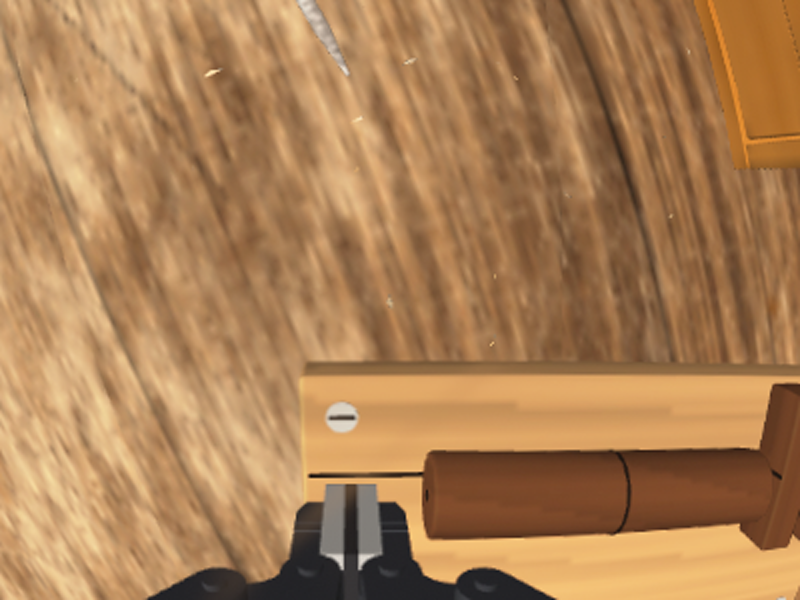

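Emit:
arm_command(rot=[[0, 0.3, 0], [0, 0.2, 0], [0, 0, 0]], slide=[[0, 1.5, -2], [0, 1.5, -2], [0, 0, 0]], gripper=[0, 0, 0])

```text
clock: 6.9
eef_pos: [389.9, -304.5, 29.6]
tool_rot: [3.137, -0.004, -0.37]
force: [-1.1, 0.6, 0.5]
width: -0.0
```

```bash
python3 go.py -70 0 27; python3 snap.py i3 200 150 400 300 4
```

```text
now jig [-84.7  -2.9  29.6] F [-1.1  0.6  0.5] F jig [-1.3  0.2  0.5] w -0.0 t 6.9
d world [14.8 -2.6 -2.6] rot deg [0.3 0.1 0.3]
{'clock': np.float64(6.9), 'qpos': array([ 0.658,  0.75 , -0.08 ,  2.095,  0.199,  0.298,  0.039]), 'eef_pos': array([ 389.948, -304.502,   29.603]), 'tool_rot': array([ 3.137, -0.004, -0.37 ]), 'force': array([-1.139,  0.647,  0.533]), 'width': np.float64(-0.046)}
tcp in jig [-84.7  -2.9  29.6] yaw -0.004410404367207854
```

View pics/i3.png

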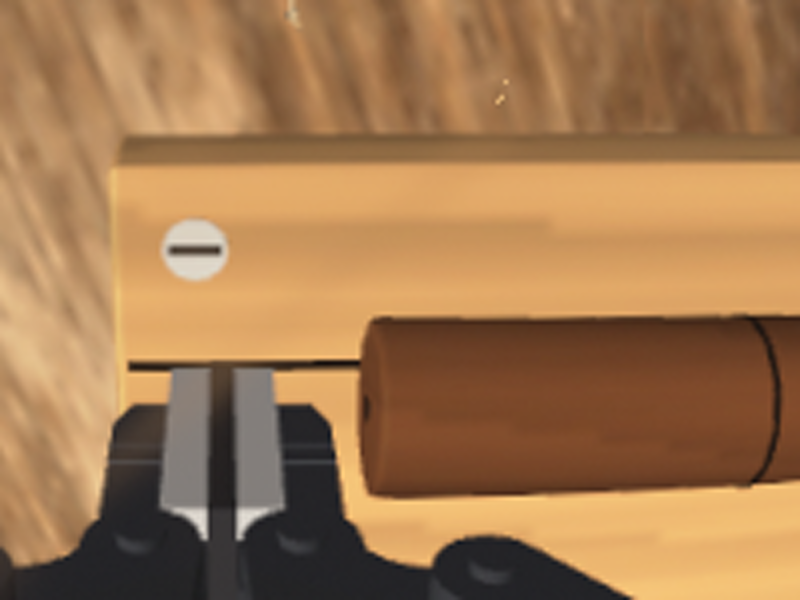

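Emit:
arm_command(rot=[[0.2, 0.1, 0.2], [0, 0, 0], [0, 0, 0]], slide=[[1, 1.5, -4], [0, 1, -4], [0, 0, 0]], gripper=[0, 0, 0])

```text
clock: 7.2
eef_pos: [392.2, -302.6, 22.5]
tool_rot: [3.139, -0.004, -0.366]
force: [0.2, -0.2, -0.4]
width: 0.2
```

```bash
python3 go.py -70 0 21; python3 snap.py i4 200 150 400 300 4
```

```text
now jig [-83.3  -0.3  22.5] F [ 0.2 -0.2 -0.4] F jig [ 0.3 -0.1 -0.4] w 0.2 t 7.2
d world [12.5 -4.5 -1.5] rot deg [0.2 0.2 0. ]
{'clock': np.float64(7.2), 'qpos': array([ 0.653,  0.765, -0.08 ,  2.095,  0.203,  0.284,  0.035]), 'eef_pos': array([ 392.165, -302.561,   22.453]), 'tool_rot': array([ 3.139, -0.004, -0.366]), 'force': array([ 0.207, -0.183, -0.387]), 'width': np.float64(0.199)}
tcp in jig [-83.3  -0.3  22.5] yaw -0.0003465189397297008
```

View pics/i4.png

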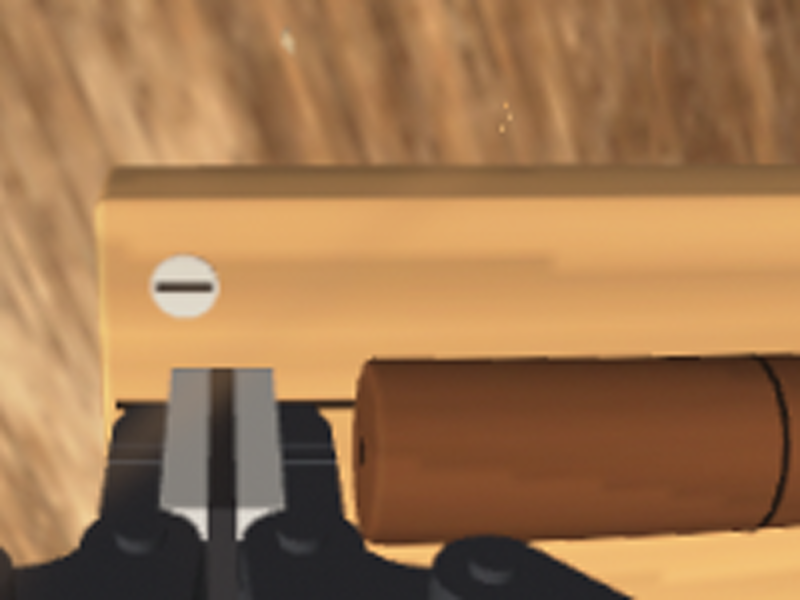

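Emit:
arm_command(rot=[[0, 0, 0], [0, 0, 0], [0, 0, 0], [0, 0, 0], [0, 0, 0]], slide=[[1.8, -0.9, 0], [1.8, -0.9, 0], [1.8, -0.7, 0], [1.8, -0.7, 0], [0, 0, 0]], gripper=[0, 0, 0, 0, 0])

```text
clock: 7.67
eef_pos: [400.3, -306.3, 22.9]
tool_rot: [3.139, -0.005, -0.366]
force: [-0.1, -0.4, 0.4]
width: 0.3
```

```bash
python3 go.py -70 -1 21; python3 snap.py i5 200 150 400 300 4
```

```text
now jig [-74.4  -0.9  22.9] F [-0.1 -0.4  0.4] F jig [ 0.1 -0.4  0.4] w 0.3 t 7.6667
d world [ 4.1 -1.7 -1.9] rot deg [0.2 0.2 0. ]
{'clock': np.float64(7.667), 'qpos': array([ 0.652,  0.769, -0.083,  2.072,  0.2  ,  0.303,  0.035]), 'eef_pos': array([ 400.256, -306.333,   22.854]), 'tool_rot': array([ 3.139, -0.005, -0.366]), 'force': array([-0.102, -0.416,  0.41 ]), 'width': np.float64(0.312)}
tcp in jig [-74.4  -0.9  22.9] yaw -0.00034651119206896563
```

View pics/i5.png

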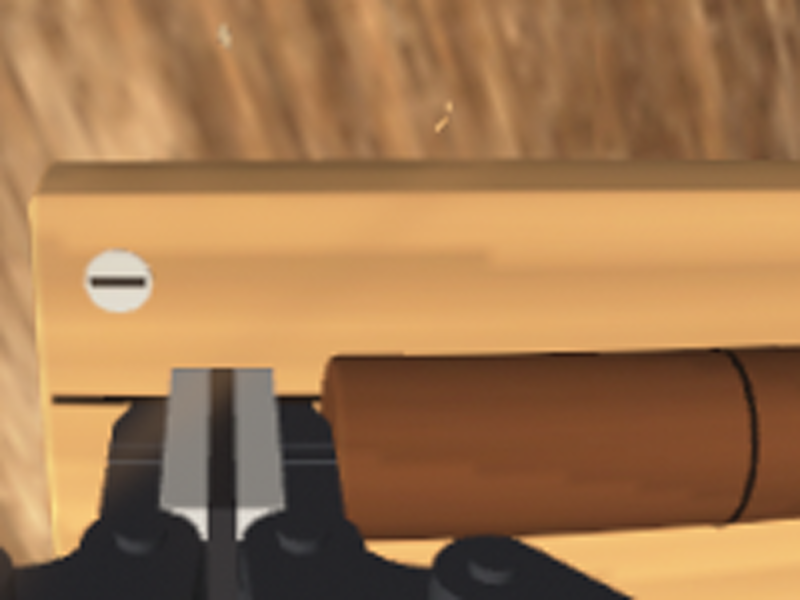

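Emit:
arm_command(rot=[[0, 0, 0], [0, 0, 0], [0, 0, 0], [0, 0, 0], [0, 0, 0]], slide=[[1, -0.4, 0], [1, -0.4, 0], [1, -0.4, 0], [1, -0.4, 0], [0, 0, 0]], gripper=[0, 0, 0, 0, 0])

```text
clock: 8.13
eef_pos: [404.1, -307.9, 22.9]
tool_rot: [3.139, -0.004, -0.366]
force: [-0.6, -0.7, 0.1]
width: -0.1
```

Emit:
arm_command(rot=[[0, 0, 0], [0, 0, 0], [0, 0, 0]], slide=[[1, -0.4, 0], [1, -0.4, 0], [0, 0, 0]], gripper=[0, 0, 0])

```text
clock: 8.38
eef_pos: [405.3, -308.5, 22.7]
tool_rot: [3.139, -0.002, -0.366]
force: [-0.8, 0.5, 0.1]
width: -0.0
```

```bash
python3 go.py -70 -1 21; python3 snap.py i6 0 0 512 384 1
python3 - <<'E'
import cv2
from h import *
p,d=get_image("side");cv2.imwrite("pics/i6s.png",cv2.resize(p[150:240,190:310,::-1],None,fx=6,fy=6,interpolation=cv2.INTER_CUBIC))
E
```

```text
now jig [-68.9  -1.1  22.7] F [-0.8  0.5  0.1] F jig [-0.9  0.2  0.1] w -0.0 t 8.3833
d world [-1.   0.5 -1.7] rot deg [0.2 0.  0. ]
{'clock': np.float64(8.383), 'qpos': array([ 0.651,  0.773, -0.085,  2.055,  0.198,  0.319,  0.035]), 'eef_pos': array([ 405.321, -308.47 ,   22.748]), 'tool_rot': array([ 3.139e+00, -2.000e-03, -3.660e-01]), 'force': array([-0.769,  0.469,  0.095]), 'width': np.float64(-0.037)}
tcp in jig [-68.9  -1.1  22.7] yaw -0.000725711318766753
```

View pics/i6.png

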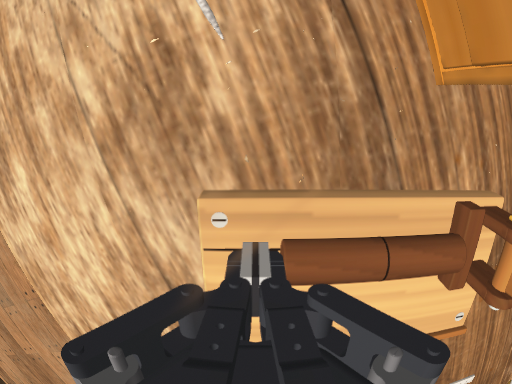

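View pics/i6s.png

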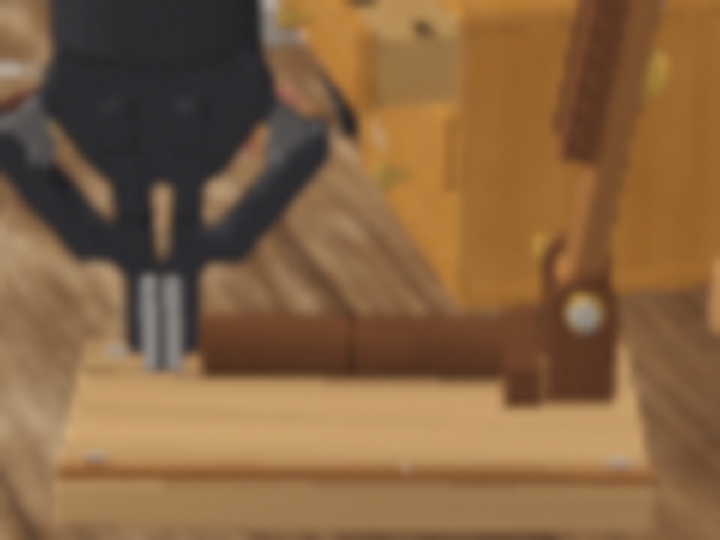

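Emit:
arm_command(rot=[[0, 0, 0], [0, 0, 0], [0, 0, 0]], slide=[[1.4, -0.5, 0], [1.4, -0.5, 0], [0, 0, 0]], gripper=[0, 0, 0])

```text
clock: 8.73
eef_pos: [405.3, -308.5, 22.4]
tool_rot: [3.139, 0.004, -0.367]
force: [-0.4, 0.1, 0.1]
width: 0.2
```

```bash
python3 go.py -70 -1 21
```

```text
now jig [-69.   -1.1  22.4] F [-0.4  0.1  0.1] F jig [-0.4 -0.1  0.1] w 0.2 t 8.7333
d world [-0.9  0.5 -1.4] rot deg [ 0.  -0.3  0.1]
```

Emit:
arm_command(rot=[[0, 0, 0], [0, -0.2, 0], [0, 0, 0], [0, 0, 0], [0, 0, 0]], slide=[[-3, 1.2, 0], [-5, 2, 0], [-3, 1, 15], [0, 0, 30], [0, -10, 30]], gripper=[0, 0, 0, 0, 0])

```text
clock: 9.15
eef_pos: [392.6, -310.1, 94.3]
tool_rot: [-3.139, 0.007, -0.363]
force: [0.3, -0.5, 0.2]
width: -0.3
```

Emit:
arm_command(rot=[[0, 0, 0], [0, 0, 0], [0, 0, 0], [0, 0, 0]], slide=[[10, -30, 30], [25, -30, 30], [20, -20, 10], [0, 0, 0]], gripper=[0, 0, 0, 0])

```text
clock: 9.48
eef_pos: [447.1, -393.0, 172.0]
tool_rot: [3.141, -0.004, -0.363]
force: [0.9, 0.4, 0.3]
width: 0.3
```

```bash
python3 go.py -70 -1 21;  python3 snap.py j 150 40 450 240 2; python3 blank.py 0 0 0
```

```text
now jig [  0.3 -65.1 172. ] F [0.9 0.4 0.3] F jig [0.7 0.7 0.3] w 0.3 t 9.4833
d world [ -42.7   85.  -151. ] rot deg [ 0.1  0.2 -0.2]
{'clock': np.float64(9.483), 'qpos': array([ 0.789,  0.621, -0.182,  1.737,  0.148,  0.792,  0.174]), 'eef_pos': array([ 447.076, -392.992,  171.979]), 'tool_rot': array([ 3.141, -0.004, -0.363]), 'force': array([0.873, 0.402, 0.296]), 'width': np.float64(0.284)}
tcp in jig [  0.3 -65.1 172. ] yaw 0.0027554327257303113
tcp [ -2.3 -63.9 171.1]
blank y,yaw [-0.13   0.001] res [-0.5 -0.8 -0.  -0.1  0.1 -0.7 -0.2  0.5  0.2  0.2  0.2  0.4  0.6 -0.2
  0. ]
line y at 0 -0.02 slope -0.0105 n 4
```

View pics/j.png

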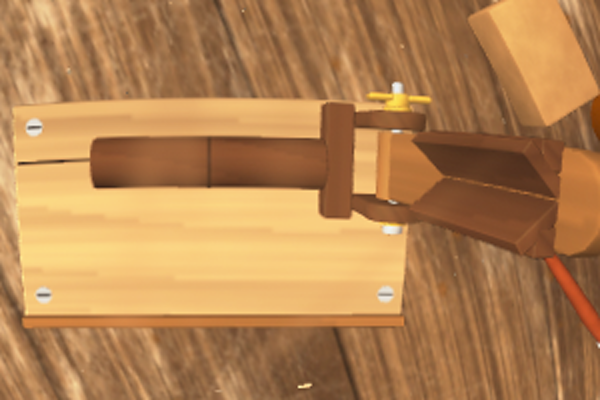

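Run:
```python
from blank import *
import pickle
c=pickle.load(open('pics/j.pkl','rb'))
f=lambda u,v,z:inv(P,onplane(c,(u+.5)/2-.5+150,(v+.5)/2-.5+40,z,True)).round(1)
print('near end',f(91,163,30.5),'stop back',f(355,110,35),f(351,217,35),'stop front',f(323,104,35),f(320,216,35),'board near',f(14,110,18),f(22,315,24),'groove',f(209,163,43))
print('leaf root',f(378,165,56))
```

```text
near end [-56.3  -0.4  30.5] stop back [68.8 25.9 35. ] [ 68.7 -25.8  35. ] stop front [53.3 28.  35. ] [ 53.4 -25.7  35. ] board near [-98.4  28.1  18. ] [-98.9 -78.9  24. ] groove [ 0.2 -0.6 43. ]
leaf root [75.   1.1 56. ]
```

```bash
python3 go.py 135 0 225
python3 - <<'E'
from blank import *
c=get_calibration("side")
p,d=get_image("side")
cv2.imwrite("pics/k.png",cv2.resize(p[100:230,200:360,::-1],None,fx=5,fy=5,interpolation=cv2.INTER_CUBIC))
for th in (1.65,1.7,1.75,1.8,1.85): print(th,proj(c,W(P,(83-133*np.cos(th),0,56+133*np.sin(th)))))
E
```

```text
now jig [ -5.2 -62.4 169.3] F [-0.4  1.2 -1. ] F jig [-0.8  0.9 -1. ] w 0.2 t 9.5833
d world [153.2   8.1  55.7] rot deg [-0.2 -0.2 -0.2]
1.65 [[293.64057979 139.02341582]]
1.7 [[296.81654965 139.37342895]]
1.75 [[299.96334265 139.87542216]]
1.8 [[303.07194695 140.52780824]]
1.85 [[306.13349417 141.32851573]]
```

View pics/k.png

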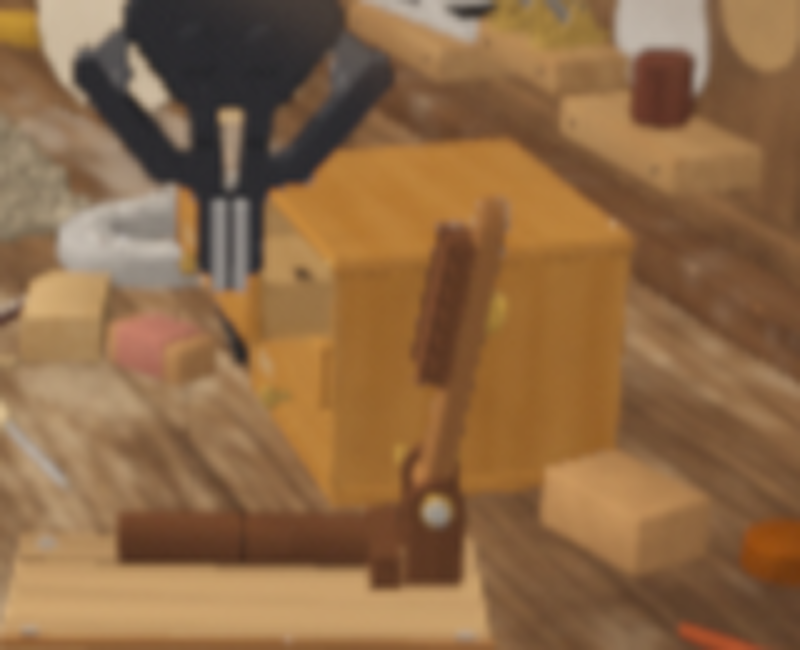

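Emit:
arm_command(rot=[[0, 0, 0], [0, 0, 0], [0, 0, 0], [0, 0, 0], [0, 0, 0]], slide=[[0, 0, 36], [15, 0, 25], [35, 2, 3], [35, 2, 0], [35, 2, 0]], gripper=[0, 0, 0, 0, 0])

```text
clock: 10.05
eef_pos: [546.9, -376.0, 227.6]
tool_rot: [-3.137, 0.036, -0.369]
force: [0.7, -1.9, -0.1]
width: -0.2
```

```bash
python3 go.py 135 0 225
```

```text
now jig [ 87.4 -13.5 227.6] F [ 0.7 -1.9 -0.1] F jig [ 1.3 -1.6 -0.1] w -0.2 t 10.05
d world [49.2 -4.4 -2.6] rot deg [-1.  -1.8  0.2]
```

Emit:
arm_command(rot=[[-0.5, -0.9, 0], [-0.5, -0.9, 0.2], [0, 0, 0], [0, 0, 0]], slide=[[24, -2, 0], [20, -2, 0], [0, 0, 0], [0, 0, 0]], gripper=[0, 0, 0, 0])

```text
clock: 10.38
eef_pos: [596.5, -368.8, 219.8]
tool_rot: [-3.135, 0.009, -0.352]
force: [-1.0, -0.0, 0.1]
width: 0.0
```

```bash
python3 go.py 135 0 165; python3 snap.py l 0 0 512 384 1
```

```text
now jig [131.2  11.  219.8] F [-1.  -0.   0.1] F jig [-0.9 -0.4  0.1] w 0.0 t 10.3833
d world [ -0.3 -11.6 -54.8] rot deg [-0.5 -0.3 -0.8]
{'clock': np.float64(10.383), 'qpos': array([ 0.615,  0.728, -0.186,  1.351,  0.133,  1.084,  0.059]), 'eef_pos': array([ 596.486, -368.78 ,  219.807]), 'tool_rot': array([-3.135,  0.009, -0.352]), 'force': array([-0.985, -0.021,  0.103]), 'width': np.float64(0.015)}
tcp in jig [131.2  11.  219.8] yaw 0.013260332859068913
```

View pics/l.png

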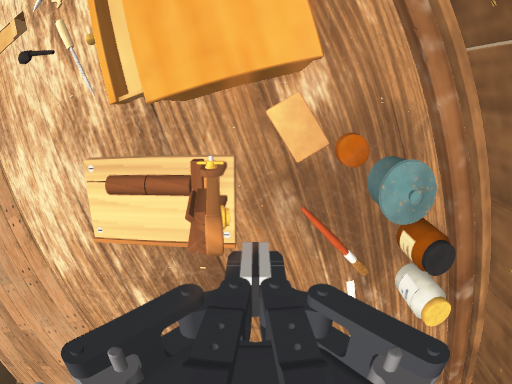

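Emit:
arm_command(rot=[[-0.3, -0.2, -0.4], [-0.2, -0.1, -0.4], [0, 0, 0], [0, 0, 0], [0, 0, 0]], slide=[[2, -6, -10], [2, -5, -20], [0, 0, -20], [0, 0, 0], [0, 0, 0]], gripper=[0, 0, 0, 0, 0])

```text
clock: 10.85
eef_pos: [593.1, -381.4, 165.0]
tool_rot: [3.139, 0.007, -0.371]
force: [-0.3, -0.2, 1.1]
width: 0.2
```

```bash
python3 go.py 130 0 165
python3 - <<'E'
from blank import *
p,d=get_image("side")
cv2.imwrite("pics/m.png",cv2.resize(p[80:230,200:360,::-1],None,fx=4,fy=4,interpolation=cv2.INTER_CUBIC))
E
```

```text
now jig [132.5  -2.1 165. ] F [-0.3 -0.2  1.1] F jig [-0.2 -0.3  1.1] w 0.2 t 10.85
d world [-1.6  2.8  0. ] rot deg [-0.  -0.4  0.3]
```

View pics/m.png

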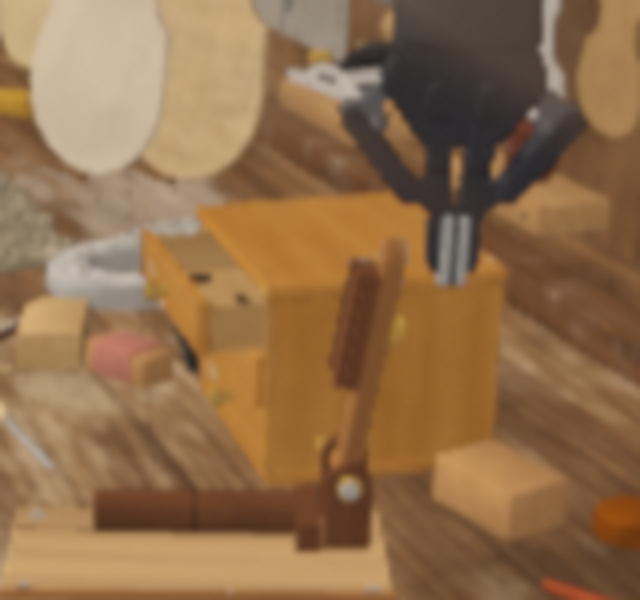

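Emit:
arm_command(rot=[[0, -0.2, 0.1], [0, -0.2, 0.1], [0, 0, 0], [0, 0, 0], [0, 0, 0]], slide=[[-7, 3.5, 0], [-7, 3.5, 0], [-7, 3, 0], [-7, 3, 0], [-7, 2.5, 0]], gripper=[0, 0, 0, 0, 0])

```text
clock: 11.32
eef_pos: [558.2, -368.1, 168.9]
tool_rot: [3.14, -0.007, -0.37]
force: [0.5, -0.9, -1.5]
width: 0.1
```

```bash
python3 go.py 64 0 166
python3 - <<'E'
from blank import *
p,d=get_image("side")
cv2.imwrite("pics/m2.png",cv2.resize(p[80:230,200:360,::-1],None,fx=4,fy=4,interpolation=cv2.INTER_CUBIC))
E
```

```text
now jig [ 95.2  -2.1 168.9] F [ 0.5 -0.9 -1.5] F jig [ 0.8 -0.6 -1.5] w 0.1 t 11.3167
d world [-28.4  13.1  -2.9] rot deg [0.2 0.4 0.3]
```

View pics/m2.png

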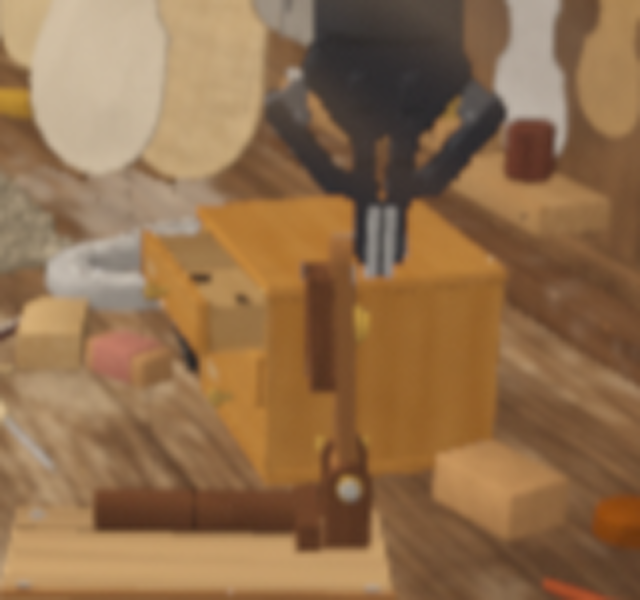

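Emit:
arm_command(rot=[[0, 0, 0], [0, 0, 0], [0, 0, 0], [0, 0, 0], [0, 0, 0]], slide=[[-7, 3.2, -1.5], [-7, 3.2, -1.5], [-7, 3, -1.5], [-7, 3, -2], [-7, 3, -3]], gripper=[0, 0, 0, 0, 0])

```text
clock: 11.78
eef_pos: [521.1, -353.4, 162.1]
tool_rot: [3.138, -0.013, -0.371]
force: [1.2, -0.7, 0.3]
width: -0.1
```

```bash
python3 go.py 32 0 155
python3 - <<'E'
from blank import *
p,d=get_image("side")
cv2.imwrite("pics/m3.png",cv2.resize(p[80:230,200:360,::-1],None,fx=4,fy=4,interpolation=cv2.INTER_CUBIC))
E
```

```text
now jig [ 55.3  -1.7 162.1] F [ 1.2 -0.7  0.3] F jig [ 1.4 -0.2  0.3] w -0.1 t 11.7833
d world [-21.2   9.9  -7.1] rot deg [0.5 0.6 0.3]
```

View pics/m3.png

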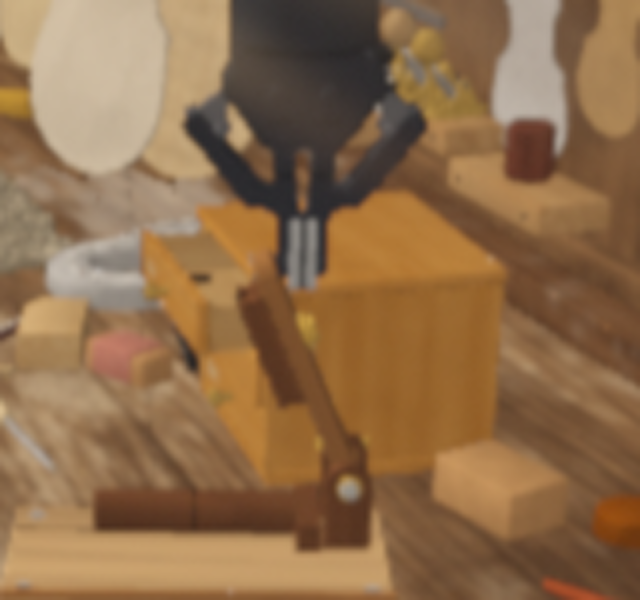

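Emit:
arm_command(rot=[[0.2, 0.2, 0.1], [0.1, 0.2, 0.1], [0, 0, 0], [0, 0, 0], [0, 0, 0]], slide=[[-7, 3.2, -3], [-7, 3.2, -3], [-7, 3, -4], [-6.5, 2.7, -4.5], [-6.5, 2.5, -5]], gripper=[0, 0, 0, 0, 0])

```text
clock: 12.25
eef_pos: [484.8, -337.8, 142.2]
tool_rot: [3.14, -0.005, -0.368]
force: [1.2, -0.4, -0.1]
width: 0.0
```

```bash
python3 go.py 3 0 134
python3 - <<'E'
from blank import *
p,d=get_image("side")
cv2.imwrite("pics/m4.png",cv2.resize(p[80:230,200:360,::-1],None,fx=4,fy=4,interpolation=cv2.INTER_CUBIC))
E
```

```text
now jig [ 1.580e+01 -1.000e-01  1.422e+02] F [ 1.2 -0.4 -0.1] F jig [ 1.3  0.1 -0.1] w 0.0 t 12.25
d world [-11.9   4.6  -8.2] rot deg [0.2 0.2 0.1]
```

View pics/m4.png

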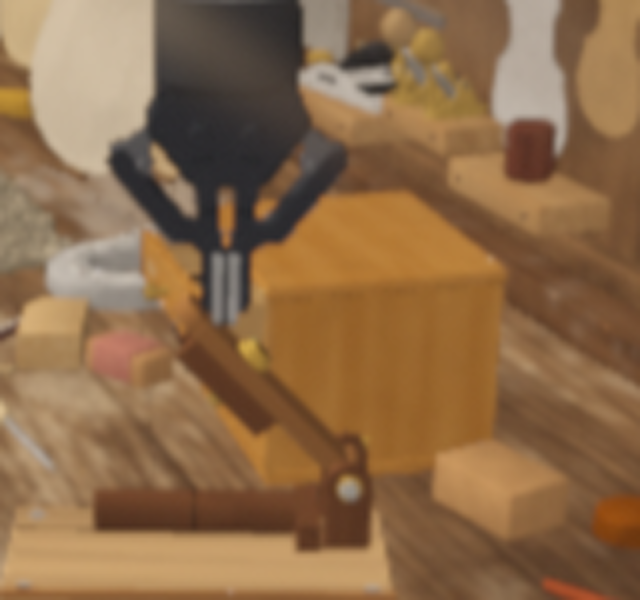

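Emit:
arm_command(rot=[[0.1, 0.2, 0.1], [0, 0, 0], [0, 0, 0], [0, 0, 0], [0, 0, 0]], slide=[[-6.5, 2.4, -6], [-6.5, 2.4, -7], [-6, 2.2, -8], [-5.5, 2, -8], [-4, 1.5, -8]], gripper=[0, 0, 0, 0, 0])

```text
clock: 12.72
eef_pos: [453.0, -325.7, 102.7]
tool_rot: [3.141, 0.001, -0.365]
force: [-0.8, -0.7, 0.3]
width: -0.1
```

```bash
python3 go.py -28 0 85
python3 - <<'E'
from blank import *
p,d=get_image("side")
cv2.imwrite("pics/m5.png",cv2.resize(p[80:230,200:360,::-1],None,fx=4,fy=4,interpolation=cv2.INTER_CUBIC))
E
```

```text
now jig [-18.2  -0.2 102.7] F [-0.8 -0.7  0.3] F jig [-0.5 -0.9  0.3] w -0.1 t 12.7167
d world [ -9.1   3.6 -17.7] rot deg [ 0.  -0.1 -0. ]
```

View pics/m5.png

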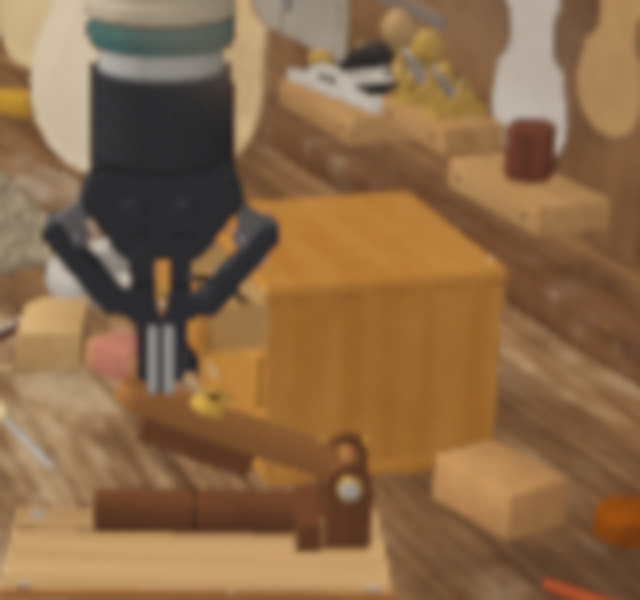

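Emit:
arm_command(rot=[[0, 0, 0], [0, 0, 0], [0, 0, 0], [0, 0, 0], [0, 0, 0]], slide=[[-4.5, 1.8, -8], [-4, 1.6, -8], [-3, 1.2, -7], [-2, 0.8, -5], [0, 0, 0]], gripper=[0, 0, 0, 0, 0])

```text
clock: 13.18
eef_pos: [435.9, -318.5, 70.8]
tool_rot: [-3.141, 0.007, -0.365]
force: [-0.3, -0.3, 0.5]
width: 0.1
```

```bash
python3 go.py -33 0 62
python3 - <<'E'
from blank import *
p,d=get_image("side")
cv2.imwrite("pics/m6.png",cv2.resize(p[120:230,190:320,::-1],None,fx=5,fy=5,interpolation=cv2.INTER_CUBIC))
E
```

```text
now jig [-36.8   0.5  70.8] F [-0.3 -0.3  0.5] F jig [-0.1 -0.4  0.5] w 0.1 t 13.1833
d world [ 3.3 -1.8 -8.8] rot deg [-0.2 -0.4 -0. ]
```

View pics/m6.png

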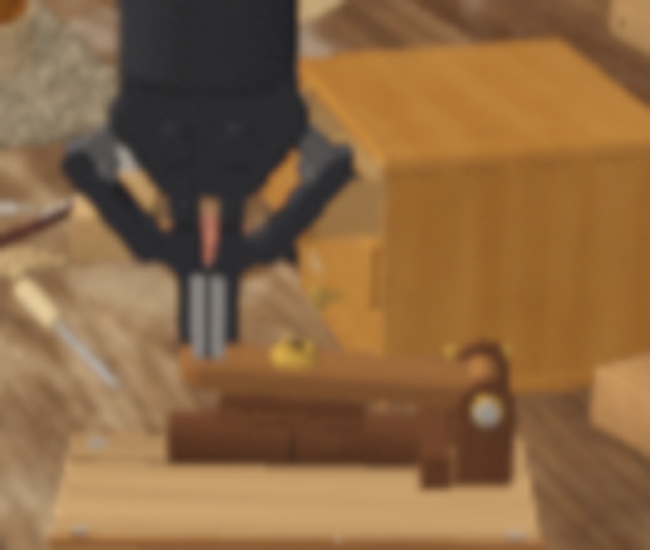

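Emit:
arm_command(rot=[[0, 0, 0], [0, 0, 0], [0, 0, 0], [0, 0, 0]], slide=[[0, 0, -2.5], [0, 0, -2.5], [0, 0, -2.5], [0, 0, -2]], gripper=[0, 0, 0, 0])

```text
clock: 13.57
eef_pos: [437.3, -319.2, 62.1]
tool_rot: [-3.142, 0.005, -0.365]
force: [-0.9, 0.7, 2.0]
width: -0.2
```

```bash
python3 go.py -33 0 62
```

```text
now jig [-35.2   0.3  62.1] F [-0.9  0.7  2. ] F jig [-1.1  0.4  2. ] w -0.2 t 13.5667
d world [ 2.  -1.1 -0.1] rot deg [-0.1 -0.3 -0. ]
```

Now press harder, watching the force.

Emit:
arm_command(rot=[[0, 0, 0], [0, 0, 0], [0, 0, 0]], slide=[[0, 0, -2.5], [0, 0, -2.5], [0, 0, -2.5]], gripper=[0, 0, 0])

```text
clock: 13.82
eef_pos: [437.3, -319.3, 61.6]
tool_rot: [3.139, 0.005, -0.365]
force: [-5.4, 3.9, 23.9]
width: 0.1
```

```bash
python3 go.py -33 0 62
```

```text
now jig [-35.2   0.3  61.6] F [-5.4  3.9 23.9] F jig [-6.5  1.7 23.9] w 0.1 t 13.8167
d world [ 1.9 -1.   0.4] rot deg [ 0.  -0.3 -0. ]
```

Emit:
arm_command(rot=[[0, 0, 0], [0, 0, 0], [0, 0, 0]], slide=[[0, 0, -1.5], [0, 0, -1.5], [0, 0, -1.5]], gripper=[0, 0, 0])

```text
clock: 14.07
eef_pos: [437.3, -319.2, 61.8]
tool_rot: [3.138, 0.003, -0.365]
force: [-3.6, 2.8, 15.6]
width: -0.2
```

Emit:
arm_command(rot=[[0, 0, 0], [0, 0, 0], [0, 0, 0], [0, 0, 0], [0, 0, 0]], slide=[[0, 0, 3], [0, 0, 8], [0, 0, 25], [0, 0, 35], [0, 0, 20]], gripper=[0, 0, 0, 0, 0])

```text
clock: 14.48
eef_pos: [435.1, -317.2, 153.1]
tool_rot: [3.14, 0.011, -0.364]
force: [-0.1, -0.4, -0.2]
width: -0.2
```

Emit:
arm_command(rot=[[0, 0, 0], [0, 0, 0], [0, 0, 0], [0, 0, 0]], slide=[[-10, -35, 10], [-10, -35, 10], [0, 0, 0], [0, 0, 0]], gripper=[0, 0, 0, 0])

```text
clock: 14.82
eef_pos: [418.8, -390.1, 182.0]
tool_rot: [3.137, -0.001, -0.359]
force: [-0.7, 1.0, -1.1]
width: 0.0
```

```bash
python3 snap.py n 100 0 450 280 2
python3 - <<'E'
from blank import *
c=get_calibration("side");p,d=get_image("side")
cv2.imwrite("pics/n_s.png",cv2.resize(p[150:230,190:310,::-1],None,fx=6,fy=6,interpolation=cv2.INTER_CUBIC))
px=lambda P3:((proj(c,[W(P,q) for q in P3])-[190,150]+.5)*6-.5).round(0)
for th in(-.05,0,.05):
    print(th,px([(83-133*np.cos(th)+6*np.sin(th),-15,56+133*np.sin(th)+6*np.cos(th)),(83-133*np.cos(th)-6*np.sin(th),-15,56+133*np.sin(th)-6*np.cos(th))]).tolist())
print(px([(83,-38,56),(-55,0,30.5)]))
E
```

```text
{'clock': np.float64(14.817), 'qpos': array([ 0.827,  0.58 , -0.196,  1.79 ,  0.157,  0.783,  0.191]), 'eef_pos': array([ 418.845, -390.098,  181.953]), 'tool_rot': array([ 3.137e+00, -1.000e-03, -3.590e-01]), 'force': array([-0.719,  0.992, -1.081]), 'width': np.float64(0.025)}
tcp in jig [-27.1 -72.5 182. ] yaw 0.006508971633123362
-0.05 [[212.0, 301.0], [214.0, 332.0]]
0 [[212.0, 284.0], [212.0, 315.0]]
0.05 [[213.0, 267.0], [212.0, 298.0]]
[[586. 331.]
 [202. 346.]]
```

View pics/n.png

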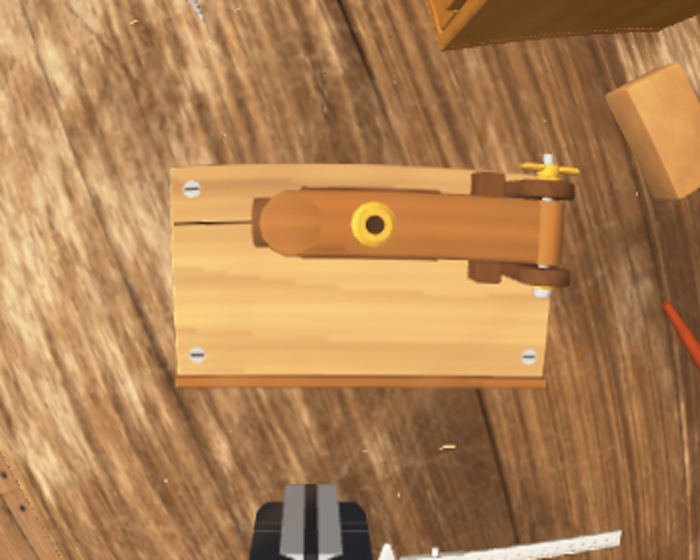

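View pics/n_s.png

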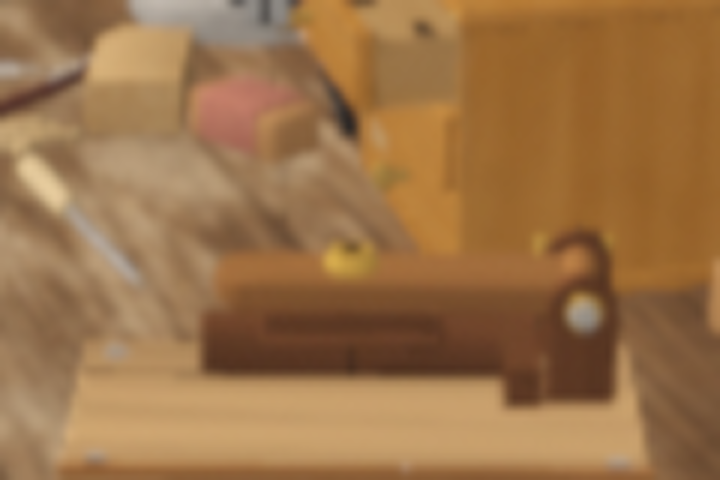

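Run:
```python
from blank import *
s=telemetry.read_state();c=get_calibration("wrist");p,d=get_image("wrist")
M,t=pose(c)
for x in (-42,-30,-20,20,35,50,65):
    for y in (-8,8):
        # find pixel: iterate point at z=62
        u,v=proj(c,W(P,(x,y,62)),True)[0];ui,vi=int(round(u)),int(round(v))
        dv=np.median(d[vi-1:vi+2,ui-1:ui+2]); r,_=ray(c,ui,vi,True)
        rc=M.T@r; q=t+r*(dv/-rc[2]); print(x,y,inv(P,q).round(1))
u,v=proj(c,W(P,(-20,-50,18)),True)[0];ui,vi=int(u),int(v);r,_=ray(c,ui,vi,True);print('board',inv(P,t+r*(d[vi,ui]/-(M.T@r)[2])).round(1))
cd=get_calibration("side")
px=lambda P3:((proj(cd,[W(P,q) for q in P3])-[190,150]+.5)*6-.5).round(0).tolist()
for th in(-.05,0,.05):
  print(th,[px([(83-L*np.cos(th)+6*np.sin(th),-15,56+L*np.sin(th)+6*np.cos(th))]) for L in (125,20)])
```

```text
-42 -8 [-41.7  -8.4  61.9]
-42 8 [-41.6   8.3  61.9]
-30 -8 [-30.3  -8.4  62.1]
-30 8 [-30.4   8.3  62.3]
-20 -8 [-19.8  -8.3  62.2]
-20 8 [-20.    8.4  61.8]
20 -8 [20.  -8.3 61.7]
20 8 [20.3  7.8 62.2]
35 -8 [35.4 -7.6 62.3]
35 8 [34.9  7.6 62. ]
50 -8 [50.4 -7.8 62.1]
50 8 [49.7  7.6 62.2]
65 -8 [64.9 -7.9 62.2]
65 8 [64.8  7.8 62.7]
board [-20.1 -49.8  17.7]
-0.05 [[[234.0, 301.0]], [[527.0, 290.0]]]
0 [[[234.0, 285.0]], [[527.0, 288.0]]]
0.05 [[[235.0, 269.0]], [[528.0, 285.0]]]
```

```bash
python3 - <<'E'
from blank import *
import pickle
c=pickle.load(open('pics/n.pkl','rb'))
f=lambda u,v,z:inv(P,onplane(c,(u+.5)/2-.5+100,(v+.5)/2-.5,z,True)).round(1)
print('near end',f(253,221,33),'edges',f(262,198,30.5),f(262,246,30.5),'line',f(178,224,18),f(240,222,18),'stop',f(471,176,35),f(505,175,35),'bush',f(374,224,69))
E
python3 -c "
from cell import ctrl;print(ctrl.finish_job())"
```

```text
near end [-55.    1.3  33. ] edges [-50.7  12.6  30.5] [-50.8 -11.2  30.5] line [-95.4   0.4  18. ] [-63.    0.6  18. ] stop [51.  26.2 35. ] [68.6 28.1 35. ] bush [-0.2  1.1 69. ]
the job is handed in; nothing more can be done
None
```

The blank is set on the line and against the stop, the leaf is folded down onto it, and the job is handed in at about 15 s of the 72 s allowed. It reports no verdict.

I rolled the blank onto the line with two spread fingertips. I then pushed its end with closed fingers until it stopped moving against the end stop. After that I hooked a fingertip behind the upright leaf, folded it over, pressed it (up to about 24 N on the tool), and lifted away clear.

**Before folding the leaf:**
- The blank was measured about 0.1 mm off the line and about 0.001 rad askew.
- Its middle was about 0 to 1 mm short of its place, which is consistent with touching the stop.

**After pressing and letting go:**
- The leaf's top face read about 62 mm above the bench along its whole length, so it is level at angle 0.
- The visible near end of the blank sat at x = -55 mm, as it should against the stop.
- The blank's axis was about 0.5 mm off the line.
- The measured force was about 1 N, with the fingers clear of everything.

**Disagreements:**
- My first jig position, from the two fixed cameras, differed from the wrist-camera fit by about 5 mm across the line. I re-referenced to the scribed line itself.
- One pixel reading put the stop's face at 51 to 53 mm instead of 55. I took that as the lower edge of the face showing, and did not check it further.
- I did not check the positions of the calliper, peg and file at the end. I saw no contact with any of them.

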